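# Lock a robot's battery hatch with a loose square key

### The job

Take the square key with the flat T-handle out of the tool holder, push it fully home in the recessed square socket on the sloping face of the grey power console, and turn it clockwise until it stops, so that the steel bolt is shot into the keeper on the battery hatch. Leave the key standing in the socket, let go of it, and leave the other tool and the things lying about where they are.

Things in the scene. Friction and masses are not known exactly. Their poses are not given: they have to be found in the camera images.
- key: Loose steel T-key, about 150 g, upright in one of the holder's holes. Square shaft 14 x 14 mm, 52 mm long; on top a flat crossbar 16 mm thick (key x), 50 mm long (key y), 16 mm high; 68 mm tall in all. Origin at the centre of the shaft's foot, z along the shaft to the bar (up at the start); shaft sides parallel to key x and y. The other tool is round in bar and shaft.
- key_bar (a point): Centre of the key's crossbar, on the key's axis 60 mm from the foot; axes as the key's. Best gripped here across the 16 mm flats (along key x), fingertips straddling the shaft.
- driver: The other T-handled steel tool, in the other hole of the holder, not needed: round shaft 14 mm in diameter, 55 mm long, round crossbar 15 mm in diameter, 64 mm long. Origin at the foot, z up, bar along y.
- holder: Fixed black block 50 (x) x 140 (y) x 26 mm high with two square 16 mm holes, 20 mm deep, 40 mm either side of its centre along y, so the tools' feet stand 6 mm above the table. Origin at the centre of its underside. Either tool may be in either hole.
- console: Fixed grey console 163 mm deep (x), 200 mm wide (its y -70 to +130 mm), 139 mm high. Origin on the table below where the lock's axis meets the face, 100 mm up; z up. The face slopes down to its -x side, 0.56 rad (32 deg) from level. Battery hatch, bolt and keeper are on the face at the +y side of the lock and rise at most 13 mm from it.
- lock: Fixed frame of the lock: origin at the centre of the square socket's mouth, z outwards along the lock's axis (square to the sloping face, 0.56 rad from vertical), x up the slope, y across the face to the bolt. The mouth is in a brass hub, 29 mm square, at the bottom of a round well 42 mm wide, 12 mm deep. The hub turns about z; this frame does not turn with it.
- lock_face (a point): Centre of the round well's rim on the sloping face, 12 mm out from the socket's mouth on the lock's axis; axes as the lock's. With the key fully home the underside of its crossbar is 26 mm out from here.
- socket_floor (a point): Centre of the socket's floor, 14 mm in from the mouth. Socket 15.5 mm square. Its starting angle is reported nowhere: its sides are up to 0.6 rad either way from lock x and y. Look, or feel: press lightly and try other angles until the key drops in (within 0.1 to 0.2 rad of true, in any of the four quarter turns). This point does not turn.
- bolt (a joint): Bolt travel, m: 0 withdrawn, about 0.0127 fully shot, when the tip crosses the 12 mm gap into the keeper. The hub moves it only after 0.6 rad past square (lost motion). The hub turns clockwise seen facing the panel (negative about lock z) to a hard stop 1.5 rad past square, 0.9 to 2.1 rad from its start, against 0.12 N m friction; it stays where left. The key may be regrasped in the socket.
- servo_a: Loose black servo motor, 40 x 20 x 45 mm, bystander. Origin under its centre.
- servo_b: Another loose servo, as servo_a.
- wheel: Loose rubber tyre lying flat, 64 mm across, 24 mm high, bystander. Origin under its centre.
- mouse: Loose black computer mouse, 100 x 58 x 34 mm, bystander. Origin under its centre.
Mind the look-alikes: they are no part of the job. What is shaped like the key but pink or purple is not meant.

How it is judged:
On the way, in this order (a step that is already met when the one before it is completed fails the run):
1. the key is fully home in the socket while the bolt is still withdrawn (z of key in the frame of lock below -0.011 m and distance between key and lock below 0.018 m and angle between the z axis of key and the z axis of lock, either way round below 0.25 rad and value of joint bolt below 0.004 m), for 0.1 s.
2. the bolt is shot by turning the key in the socket (z of key in the frame of lock below -0.011 m and distance between key and lock below 0.018 m and angle between the z axis of key and the z axis of lock, either way round below 0.25 rad and value of joint bolt above 0.011 m), for 0.1 s.
At the end, for the whole second after the job is handed in: The key stands at rest in the socket, its foot at least 11 mm deep in it and within 0.25 rad of the lock's axis, and the bolt is out by more than 11 mm (all of step 2 and linear speed of key below 0.02 m/s); the robot touches nothing.
It fails at once if the other tool or a thing lying about is shifted by more than 20 mm (distance of any of driver, servo_a, servo_b, wheel, mouse from where it was at the start of the episode above 0.02 m).
It also fails if it takes over 61 s, if anything falls off the work surface, if the arm or the gripper's body presses on something with over 40 N, if the wrist force passes 120 N, or if a joint passes its speed limit or range.

### The arm

A 7-joint arm with a two-finger parallel gripper is mounted at the origin on the work surface. World frame = base frame: x ahead of the robot, y to its left, z up, the work surface at z = 0. Lengths are in m, angles in rad, forces in N, time in s.
With the tool pointing down it reaches from about 0.4 to 0.85 m from the base axis. Payload 10.4 kg.
Tool frame: the origin (TCP) lies midway between the tips of the shut fingers; the grasp point (between the pads) lies 19 mm behind it; z points along the fingers, y is the direction in which the jaws open and shut (so a half turn about z gives the same grasp; the last joint's range is limited). The gripper opens to 85 mm and grips with 20 to 120 N. Pads are 22 mm wide; open, the fingers measure 114 mm over their backs; the gripper's body (76 mm by 85 mm) begins 54 mm behind the grasp point. The pads swing forward as they close: fully open they stand 13 mm farther back than shut.
Start: joints at [1.289, 0.332, -0.065, 1.46, 0.022, 1.35, -0.088], TCP at [0.16, -0.604, 0.231] pointing down, gripper open.
Joint ranges: [-2.6, 2.6], [-0.5, 2.12], [-1.47, 1.34], [0.16, 2.42], [-1.27, 4.41], [0.06, 2.06], [-2.6, 2.6]. Speed limits (rad/s): [2.22, 2.22, 2.79, 2.79, 3.14, 3.14, 3.14].

### API

Orientations are given as a unit quaternion [x, y, z, w].
In Python, from workcell import get_obs, camera, calibration, hand_in gives the robot as it stands.
- The arm moves only by the shell command python3 -m handwheel 'ROWS' [FORCE]. ROWS is JSON, a list of rows, each an object with "jaw": the finger opening in mm, from 0 to 85.4; "delta_pos": the shift along the tool's x, y, z scaled (see below), a list of three; "turn": the turn about the tool's z scaled (see below). In form: [{"jaw": jaw, "delta_pos": [tx, ty, tz], "turn": turn}, ...]. A call has 1 to 10 rows; each row is the pose to reach, as a shift and turn from the pose commanded when the call began, along the tool's axes at that moment, turning the shorter way round; what a row does not reach only later rows make up. The controller multiplies each number of a shift by 1 m and each number of a turn by pi rad. A row lasts 1/12 s, in which the tool goes at most 41.7 mm and 7.16 degrees, less where a joint would pass 70% of its speed; a pose out of reach is approached as far as the arm can. A call with a number of a shift or a turn outside -1 to 1 is refused whole. A call with a gripper value outside its range is refused whole. The fingers move at their own pace and stop on an object; FORCE is the grip in N (left out, the last holds). Time passes only in rows, so rows that repeat a pose let the fingers close. It gives the time, the measured TCP pose, the force and the opening at its end, in the units of the state.
- get_obs(): the state, without advancing time (a new reading comes with each control period).
- camera(name): name is "scene" or "top"; returns the picture (384x512x3 uint8, red, green, blue); there is no depth.
- calibration(name): a dict with "mtx" (3x3 intrinsics, pixels), "rvec" (rotation vector, rad) and "tvec" (3), from world to camera coordinates, as OpenCV has them. Camera axes: x right, y down, z forward; pixel columns grow to the right and rows downward; lengths in m; the calibration is good to about 2 mm. A picture is of the moment at which its call begins. calibration takes no time and is no camera call.
- hand_in(): hands the job in, once; it reports no verdict.
The state is a dict: "clock": time; "joint_pos": joint angles; "joint_velocities": joint speeds; "tau": joint torques, N m; "position": TCP position; "ee_rot": TCP orientation; "ft_force": force on the tool from outside, world axes, zero at the start; "torque": the same for the moment, N m; "grip_width": opening from 0.0 (shut) to 1.0 (fully open).
Only numpy, scipy, OpenCV 4.12 (cv2) and the standard library are available. Lean on these libraries where they do the work, as an engineer would, in place of code of your own. Each camera call takes 0.05 s, during which the arm holds its last target.

## Working session

There is one attempt and no reset: what is moved stays moved. The work goes in short steps, Python scripts to look and compute and a shell command to move; the robot and the scene stay as the last step left them, time stands still between calls to the robot, and variables do not carry over. Pictures are saved under pics/ and viewed, and the job is handed in when it is done.

```bash
ls; mkdir -p pics; python3 - <<'E'
from workcell import *
import cv2
o=get_obs(); print({k:o[k] for k in ('clock','position','ee_rot','ft_force','grip_width')})
for n in ('scene','top'):
    c=calibration(n); print(n,c)
    cv2.imwrite(f'pics/{n}0.png',cv2.cvtColor(camera(n),cv2.COLOR_RGB2BGR))
E
```

```text
pics
{'clock': 0.0, 'position': array([ 0.15984024, -0.60381894,  0.23048283]), 'ee_rot': array([ 9.91636453e-01,  1.29060467e-01, -1.34815020e-04, -7.22873254e-04]), 'ft_force': array([ 0.03395102, -0.18759028,  0.08466235]), 'grip_width': 0.9943741485287477}
scene {'mtx': array([[493.84121025,   0.        , 259.54593413],
       [  0.        , 493.84121025, 193.23253141],
       [  0.        ,   0.        ,   1.        ]]), 'rvec': array([ 1.50381915,  1.80006309, -0.95489667]), 'tvec': array([ 0.02660927, -0.258945  ,  1.64829293])}
top {'mtx': array([[392.39620766,   0.        , 252.52930084],
       [  0.        , 392.39620766, 187.14225237],
       [  0.        ,   0.        ,   1.        ]]), 'rvec': array([ 2.12439828, -2.17694834,  0.19298459]), 'tvec': array([0.1001747 , 0.61257499, 0.91749144])}
```

View pics/scene0.png

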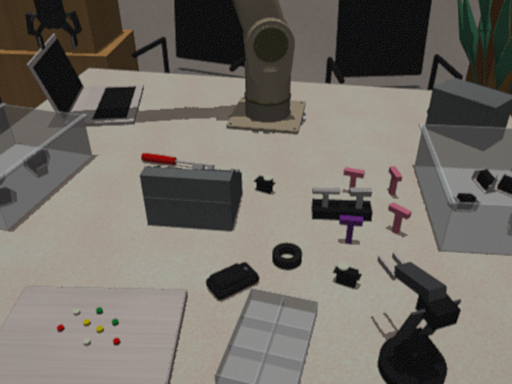

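View pics/top0.png

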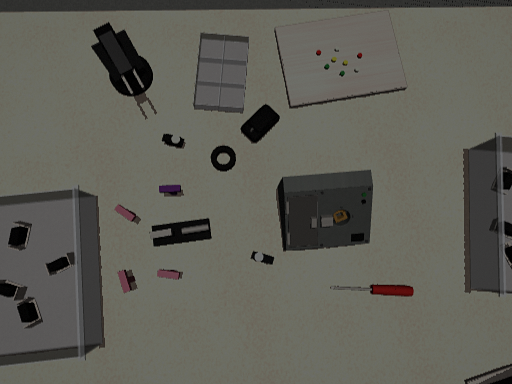

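```bash
cat > h.py <<'E'
import numpy as np, cv2
from workcell import calibration
def cam(n):
    c=calibration(n); R=cv2.Rodrigues(c['rvec'])[0]; return c['mtx'],R,np.array(c['tvec']).ravel()
def proj(n,P):
    c=calibration(n); return cv2.projectPoints(np.array(P,float).reshape(-1,1,3),c['rvec'],c['tvec'],c['mtx'],None)[0][:,0]
def ray(n,uv):
    K,R,t=cam(n); d=R.T@np.linalg.inv(K)@np.array([uv[0],uv[1],1.]); return -R.T@t,d/np.linalg.norm(d)
def onz(n,uv,z):
    o,d=ray(n,uv); return o+d*(z-o[2])/d[2]
def tri(uv1,uv2,n1='scene',n2='top'):
    (o1,d1),(o2,d2)=ray(n1,uv1),ray(n2,uv2)
    s=np.linalg.lstsq(np.c_[d1,-d2],o2-o1,rcond=None)[0]
    a,b=o1+s[0]*d1,o2+s[1]*d2; return (a+b)/2,np.linalg.norm(a-b)
E
python3 - <<'E'
import cv2
from h import *
s=cv2.imread('pics/scene0.png');t=cv2.imread('pics/top0.png')
a=cv2.resize(s[155:255,300:420],None,fx=6,fy=6,interpolation=cv2.INTER_CUBIC);cv2.imwrite('pics/s_hold.png',a)
a=cv2.resize(t[175:295,100:220],None,fx=5,fy=5,interpolation=cv2.INTER_CUBIC);cv2.imwrite('pics/t_hold.png',cv2.convertScaleAbs(a,alpha=1.8))
a=cv2.resize(t[165:255,270:380],None,fx=6,fy=6,interpolation=cv2.INTER_CUBIC);cv2.imwrite('pics/t_con.png',cv2.convertScaleAbs(a,alpha=2))
for n in('scene','top'):
    print(n,ray(n,(256,192)))
    print(proj(n,[[0.5,0,0],[.6,0,0],[.5,.1,0],[0,-.6,0]]))
E
```

```text
scene (array([1.48985173, 0.24364405, 0.71106226]), array([-0.81427162, -0.1553915 , -0.55929886]))
[[234.6512461  200.12068978]
 [225.3090032  224.13076715]
 [273.97297391 204.20710402]
 [ 99.27532845 102.66147372]]
top (array([0.46543464, 0.10929829, 0.99924878]), array([ 0.14245571, -0.0335686 , -0.98923178]))
[[286.89307648 233.98909526]
 [285.35322576 194.91922233]
 [247.46409151 234.99572788]
 [547.02084979 439.24027277]]
```

View pics/s_hold.png

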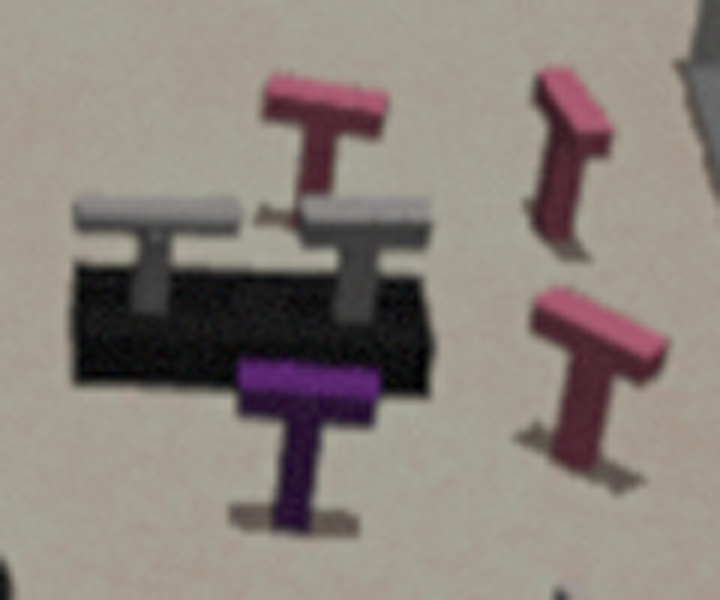

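View pics/t_hold.png

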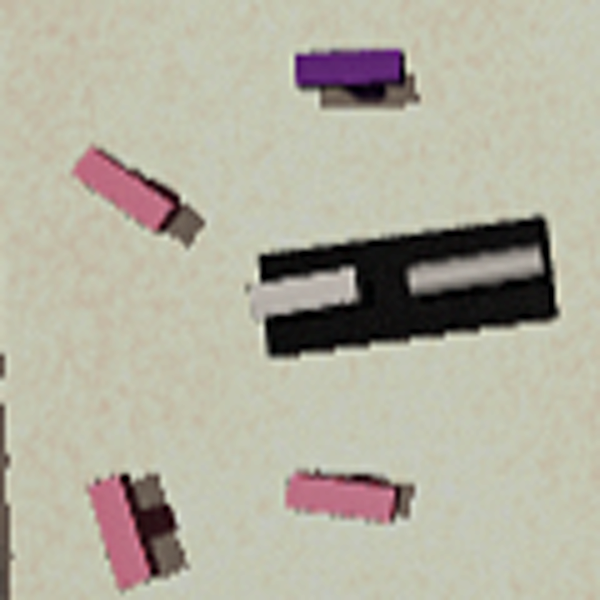

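View pics/t_con.png

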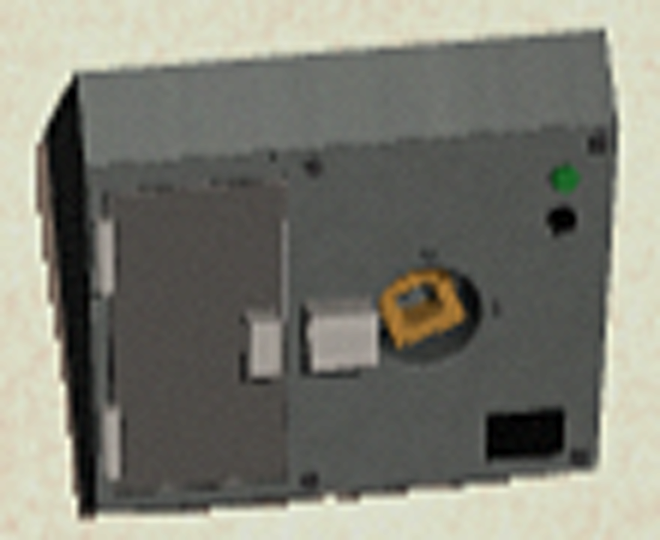

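```bash
python3 - <<'E'
import cv2
from h import *
s=cv2.imread('pics/scene0.png')
a=cv2.resize(s[145:240,130:260],None,fx=6,fy=6,interpolation=cv2.INTER_CUBIC);cv2.imwrite('pics/s_con.png',cv2.convertScaleAbs(a,alpha=1.8))
E
```

```text
(no output)
```

View pics/s_con.png

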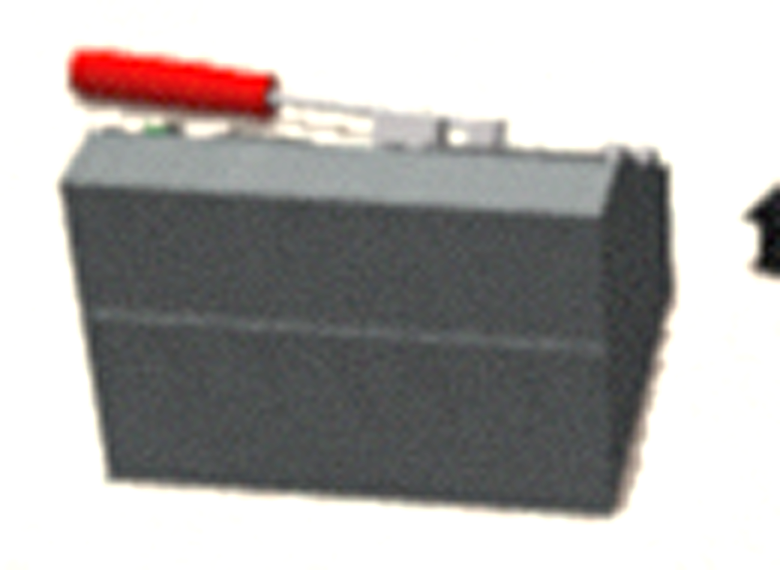

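```bash
python3 - <<'E'
import cv2
from h import *
from workcell import camera
# average few frames of top
f=np.mean([camera('top').astype(float) for _ in range(5)],axis=0)[...,::-1]
g=np.mean([camera('scene').astype(float) for _ in range(3)],axis=0)[...,::-1]
cv2.imwrite('pics/top_avg.png',f); cv2.imwrite('pics/scene_avg.png',g)
t=np.clip(f*2.2,0,255).astype(np.uint8)
cv2.imwrite('pics/t_lock.png',cv2.resize(t[200:230,317:357],None,fx=18,fy=18,interpolation=cv2.INTER_CUBIC))
for n,im in(('top',f),('scene',g)):
    m=im.astype(np.uint8); 
    u0,u1,v0,v1=(150,212,220,246) if n=='top' else (312,374,186,200)
    hsv=cv2.cvtColor(m,cv2.COLOR_BGR2HSV)
    mask=((hsv[...,2]>95)&(hsv[...,1]<45)).astype(np.uint8) if n=='top' else ((hsv[...,2]>125)&(hsv[...,1]<25)).astype(np.uint8)
    z=np.zeros_like(mask); z[v0:v1,u0:u1]=mask[v0:v1,u0:u1]
    if n=='top':
        cv2.imwrite('pics/mtop.png',cv2.resize(np.hstack([z[v0:v1,u0:u1]*255,hsv[v0:v1,u0:u1,2],hsv[v0:v1,u0:u1,1]]),None,fx=4,fy=4,interpolation=0))
    else: cv2.imwrite('pics/mscene.png',cv2.resize(np.hstack([z[v0:v1,u0:u1]*255,hsv[v0:v1,u0:u1,2],hsv[v0:v1,u0:u1,1]]),None,fx=4,fy=4,interpolation=0))
    for c in cv2.findContours(z,0,2)[0]:
        if cv2.contourArea(c)>15: print(n,cv2.minAreaRect(c),cv2.contourArea(c))
E
```

```text
top ((189.0, 242.0), (6.0, 44.0), 90.0) 113.0
top ((168.5, 232.5), (25.0, 37.0), 90.0) 180.5
scene ((362.0, 188.5), (5.0, 22.0), 90.0) 66.5
scene ((331.5, 192.5), (13.0, 37.0), 90.0) 141.5[ WARN:0@5.701] global loadsave.cpp:1063 imwrite_ Unsupported depth image for selected encoder is fallbacked to CV_8U.
```

View pics/t_lock.png

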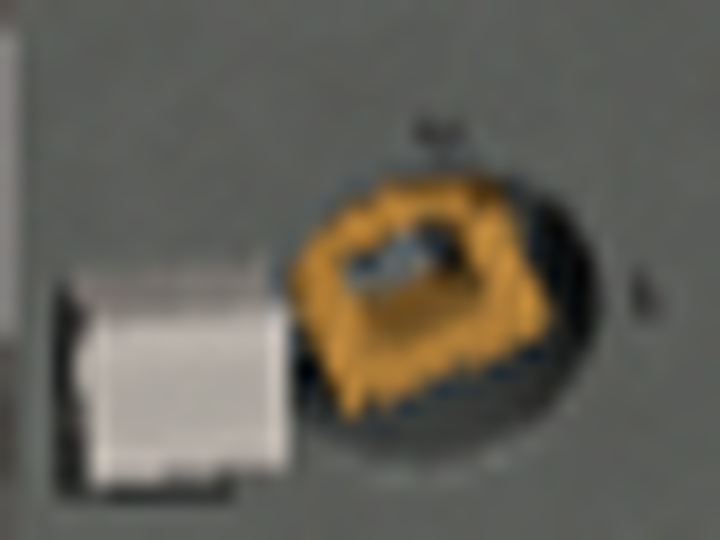

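View pics/mtop.png

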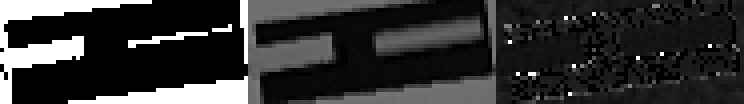

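View pics/mscene.png

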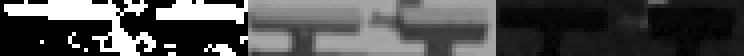

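```bash
python3 - <<'E'
import cv2
from h import *
def crop(f,u0,u1,v0,v1,k,out,a):
    t=np.clip(cv2.imread(f).astype(float)*a,0,255).astype(np.uint8)[v0:v1,u0:u1]
    t=cv2.resize(t,None,fx=k,fy=k,interpolation=0)
    for i in range(u0,u1,5): cv2.putText(t,str(i),(int((i-u0+.5)*k),9),0,.35,(0,0,255),1); cv2.line(t,(int((i-u0+.5)*k),0),(int((i-u0+.5)*k),t.shape[0]),(0,0,255),1)
    for i in range(v0,v1,5): cv2.putText(t,str(i),(0,int((i-v0+.5)*k)),0,.35,(0,0,255),1); cv2.line(t,(0,int((i-v0+.5)*k)),(t.shape[1],int((i-v0+.5)*k)),(0,0,255),1)
    cv2.imwrite(out,t)
crop('pics/top_avg.png',145,215,215,250,11,'pics/c1.png',1.5)
crop('pics/scene_avg.png',308,378,180,222,11,'pics/c2.png',1.2)
crop('pics/top_avg.png',270,380,165,255,7,'pics/c3.png',2)
E
```

```text
(no output)
```

View pics/c1.png

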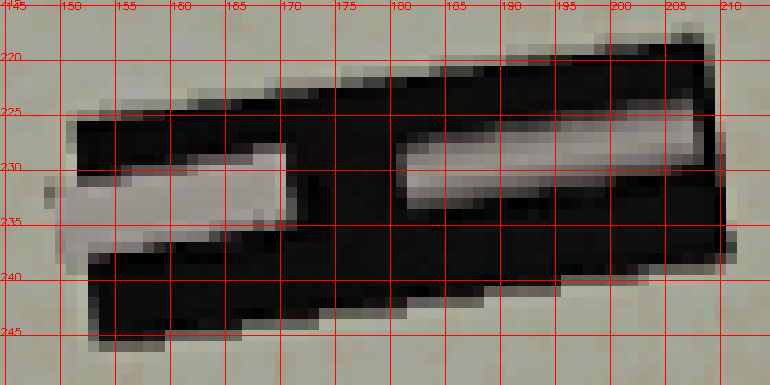

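View pics/c2.png

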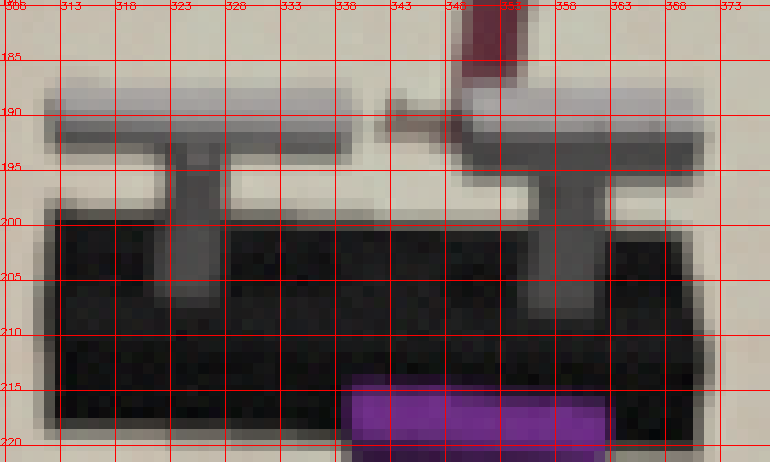

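View pics/c3.png

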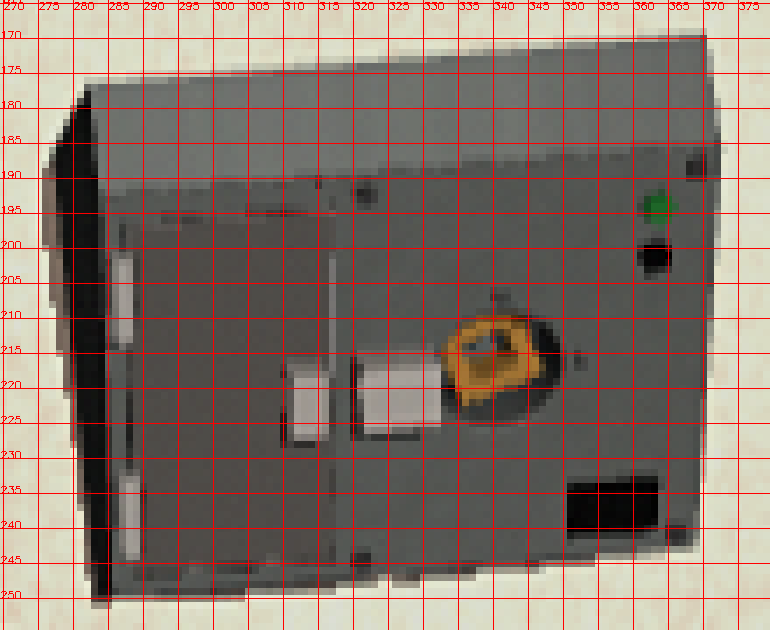

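```bash
python3 - <<'E'
from h import *
np.set_printoptions(precision=4,suppress=True)
print('key',tri((360.3,189.9),(160.1,233.4)), onz('top',(160.1,233.4),.074),onz('scene',(360.3,189.9),.074))
for a in [(149.7,232),(170,228.3),(170.5,235),(150.3,238.3)]: print(onz('top',a,.074))
print('driver',onz('top',(193.5,229),.07))
print('holder corners')
for a in [(151,225.3),(208.5,218.2),(153,246),(210,239)]: print(onz('top',a,.026))
print('console')
for s,t in [((230.3,180.3),(281.5,176.5)),((140.3,175),(367.8,169.8)),((232,170),(283,192)),((144.5,167),(368.3,185.8))]: print(tri(s,t))
print('well',onz('top',(341.5,217.5),.1))
print('low corners?',onz('top',(284,250),.03),onz('top',(369,243),.03))
E
```

```text
key (array([0.5065, 0.3042, 0.0713]), np.float64(0.0013838304555194943)) [0.5063 0.3043 0.074 ] [0.5109 0.3032 0.074 ]
[0.5102 0.3285 0.074 ]
[0.5176 0.2814 0.074 ]
[0.502  0.2801 0.074 ]
[0.4955 0.3269 0.074 ]
driver [0.5148 0.2271 0.07  ]
holder corners
[0.5288 0.3369 0.026 ]
[0.5428 0.1956 0.026 ]
[0.4783 0.3313 0.026 ]
[0.4917 0.1924 0.026 ]
console
(array([0.6229, 0.0222, 0.1392]), np.float64(2.690569206148891e-06))
(array([ 0.6348, -0.1751,  0.1375]), np.float64(0.0035552033580940725))
(array([0.5876, 0.0193, 0.1433]), np.float64(0.0026290398974976067))
(array([ 0.5992, -0.1768,  0.1358]), np.float64(0.008674592561940558))
well [ 0.5311 -0.1166  0.1   ]
low corners? [0.4603 0.0119 0.03  ] [ 0.4718 -0.1983  0.03  ]
```

```bash
cat >> h.py <<'E'
np.set_printoptions(precision=4,suppress=True)
yaw=.06
cx=np.array([np.cos(yaw),np.sin(yaw),0]); ly=np.array([-np.sin(yaw),np.cos(yaw),0])
n=-np.sin(.56)*cx+np.array([0,0,np.cos(.56)]); lx=np.cos(.56)*cx+np.array([0,0,np.sin(.56)])
face=onz('top',(341,217.1),.1); lock=face-.012*n
E
python3 - <<'E'
from h import *
print('face',face,'lock',lock,'n',n)
def onp(uv,p):
    o,d=ray('top',uv); q=o+d*((p-o)@n)/(d@n)-p; return np.array([q@lx,q@ly])
g=lambda a:(a[0]/18+317-.5,a[1]/18+200-.5)
P=[onp(g(a),lock) for a in [(350,415),(550,310),(295,275),(508,190)]]
print(np.array(P)*1e3)
for i,j in((0,1),(2,3),(0,2),(1,3)):
    d=P[j]-P[i]; print(i,j,np.linalg.norm(d)*1e3,np.degrees(np.arctan2(d[1],d[0])), )
# socket inner corners
P=[onp(g(a),lock) for a in [(375,345),(480,290),(345,268),(440,222)]]
print(np.array(P)*1e3)
for i,j in((0,1),(2,3),(0,2),(1,3)):
    d=P[j]-P[i]; print(i,j,np.linalg.norm(d)*1e3,np.degrees(np.arctan2(d[1],d[0])), )
for k,th in((0,0),(1,.3)):
  for r in(14.5,):
    q=[lock+.001*r*(a*(np.cos(th)*lx+np.sin(th)*ly)+b*(-np.sin(th)*lx+np.cos(th)*ly)) for a,b in((1,1),(1,-1),(-1,-1),(-1,1))]
    print(th,(proj('top',q)-[316.5,199.5])*18)
E
```

```text
face [ 0.532  -0.1155  0.1   ] lock [ 0.5384 -0.1151  0.0898] n [-0.5302 -0.0319  0.8473]
[[-19.9351   8.1876]
 [ -6.9402 -17.819 ]
 [  1.3657  15.8673]
 [ 11.0914 -11.7222]]
0 1 29.072530018692543 -63.44977670292741
2 3 29.253475310746424 -70.58158569299322
0 2 22.64287715270663 19.82599667114162
1 3 19.034454945997826 18.681512078696205
[[-9.8944  5.1258]
 [-3.1282 -8.4936]
 [ 1.7668  9.333 ]
 [ 7.2871 -2.9529]]
0 1 15.207576759417467 -63.581506303923696
2 3 13.4690538091841 -65.80442474315834
0 2 12.39693625216147 19.838515432229627
1 3 11.79740803619826 28.012131941322366
0 [[307.4791 183.3751]
 [530.1321 164.5495]
 [522.9196 363.5475]
 [303.0292 382.3537]]
0.3 [[278.8127 219.9367]
 [493.1528 142.4349]
 [551.7389 327.693 ]
 [339.8557 403.7612]]
```

```bash
cat > go.py <<'E'
import sys; from h import *; from workcell import get_obs
from scipy.spatial.transform import Rotation as Ro
def st():
    o=get_obs(); M=Ro.from_quat(o['ee_rot']).as_matrix(); return o,M,np.arctan2(M[1,0],M[0,0])
if __name__=='__main__':
    o,M,phi=st()
    print('t',round(o['clock'],2),'p',o['position'],'phi',round(phi,3),'down',M[:,2],'F',o['ft_force'],'T',o['torque'],'w',round(o['grip_width']*85.4,1)); print('q',o['joint_pos'])
    if len(sys.argv)>3:
        T=np.array(list(map(float,sys.argv[1:4]))); print('delta',M.T@(T-o['position']),'dist',np.linalg.norm(T-o['position']))
        if len(sys.argv)>4:
            d=(-(float(sys.argv[4])-phi)+np.pi)%(2*np.pi)-np.pi; print('turn(pi)',d/np.pi)
E
python3 -m handwheel '[{"jaw":60,"delta_pos":[0.38,-0.11,-0.05],"turn":0},{"jaw":60,"delta_pos":[0.38,-0.11,-0.05],"turn":0},{"jaw":60,"delta_pos":[0.38,-0.11,-0.05],"turn":0},{"jaw":60,"delta_pos":[0.38,-0.11,-0.05],"turn":0},{"jaw":60,"delta_pos":[0.38,-0.11,-0.05],"turn":0},{"jaw":60,"delta_pos":[0.38,-0.11,-0.05],"turn":0},{"jaw":60,"delta_pos":[0.38,-0.11,-0.05],"turn":0},{"jaw":60,"delta_pos":[0.38,-0.11,-0.05],"turn":0},{"jaw":60,"delta_pos":[0.38,-0.11,-0.05],"turn":0},{"jaw":60,"delta_pos":[0.38,-0.11,-0.05],"turn":0}]' 40
python3 go.py 0.58 0.0 0.27 1.0
```

```text
clock: 1.33
position: [0.5034, -0.3965, 0.282]
ee_rot: [0.991, 0.131, 0.001, -0.0]
ft_force: [1.1, -0.2, 0.0]
grip_width: 0.703
t 1.33 p [ 0.5034 -0.3965  0.282 ] phi 0.264 down [ 0.0021  0.0012 -1.    ] F [ 1.0765 -0.2295  0.033 ] T [ 0.0374 -0.0834  0.0116] w 60.0
q [ 0.7973  0.3615 -0.2707  1.3252  0.0931  1.4663 -0.7735]
delta [ 0.1773 -0.3628  0.0126] dist 0.40399904464282577
turn(pi) -0.2343820129030771
```

```bash
python3 -m handwheel '[{"jaw":60,"delta_pos":[0.177,-0.363,0.01],"turn":-0.24},{"jaw":60,"delta_pos":[0.177,-0.363,0.01],"turn":-0.24},{"jaw":60,"delta_pos":[0.177,-0.363,0.01],"turn":-0.24},{"jaw":60,"delta_pos":[0.177,-0.363,0.01],"turn":-0.24},{"jaw":60,"delta_pos":[0.177,-0.363,0.01],"turn":-0.24},{"jaw":60,"delta_pos":[0.177,-0.363,0.01],"turn":-0.24},{"jaw":60,"delta_pos":[0.177,-0.363,0.01],"turn":-0.24},{"jaw":60,"delta_pos":[0.177,-0.363,0.01],"turn":-0.24},{"jaw":60,"delta_pos":[0.177,-0.363,0.01],"turn":-0.24},{"jaw":60,"delta_pos":[0.177,-0.363,0.01],"turn":-0.24}]'
python3 go.py 0.508 0.304 0.13 1.711
```

```text
clock: 2.17
position: [0.5774, 0.0001, 0.2717]
ee_rot: [0.874, 0.486, 0.001, -0.0]
ft_force: [-0.4, -0.1, -0.2]
grip_width: 0.706
t 2.17 p [0.5774 0.0001 0.2717] phi 1.016 down [ 0.0008  0.0009 -1.    ] F [-0.3704 -0.0816 -0.1575] T [0.0424 0.0321 0.0346] w 60.3
q [ 0.4147  0.2609 -0.5945  1.5052  0.1459  1.4194 -0.7407]
delta [ 0.2216 -0.2191  0.1419] dist 0.3424031591781939
turn(pi) -0.22120354015445606
```

```bash
python3 -m handwheel '[{"jaw":60,"delta_pos":[0.222,-0.219,0.14],"turn":-0.22},{"jaw":60,"delta_pos":[0.222,-0.219,0.14],"turn":-0.22},{"jaw":60,"delta_pos":[0.222,-0.219,0.14],"turn":-0.22},{"jaw":60,"delta_pos":[0.222,-0.219,0.14],"turn":-0.22},{"jaw":60,"delta_pos":[0.222,-0.219,0.14],"turn":-0.22},{"jaw":60,"delta_pos":[0.222,-0.219,0.14],"turn":-0.22},{"jaw":60,"delta_pos":[0.222,-0.219,0.14],"turn":-0.22},{"jaw":60,"delta_pos":[0.222,-0.219,0.14],"turn":-0.22},{"jaw":60,"delta_pos":[0.222,-0.219,0.14],"turn":-0.22},{"jaw":60,"delta_pos":[0.222,-0.219,0.14],"turn":-0.22}]'
python3 go.py 0.508 0.304 0.05 1.711
cat > look.py <<'E'
import sys,cv2; from workcell import camera
n,u0,u1,v0,v1,k,out=sys.argv[1],*map(int,sys.argv[2:7]),sys.argv[7]
im=cv2.cvtColor(camera(n),cv2.COLOR_RGB2BGR); cv2.imwrite(f'pics/full_{out}.png',im)
cv2.imwrite(f'pics/{out}.png',cv2.convertScaleAbs(cv2.resize(im[v0:v1,u0:u1],None,fx=k,fy=k,interpolation=cv2.INTER_CUBIC),alpha=1.6))
E
python3 look.py scene 290 400 130 230 6 a1; python3 look.py top 100 220 175 275 5 a2
```

```text
clock: 3.0
position: [0.5065, 0.3033, 0.1299]
ee_rot: [0.656, 0.754, -0.001, -0.001]
ft_force: [-0.2, 0.1, 0.4]
grip_width: 0.705
t 3.0 p [0.5065 0.3033 0.1299] phi 1.71 down [-0.0028  0.0007 -1.    ] F [-0.1568  0.0694  0.39  ] T [-0.0704 -0.0246  0.0277] w 60.2
q [ 0.0095  0.4485 -0.7879  1.645   0.3347  1.1912 -0.7163]
delta [0.0004 0.0018 0.0799] dist 0.07993381224356001
turn(pi) -0.0004135565958273208
```

View pics/a1.png

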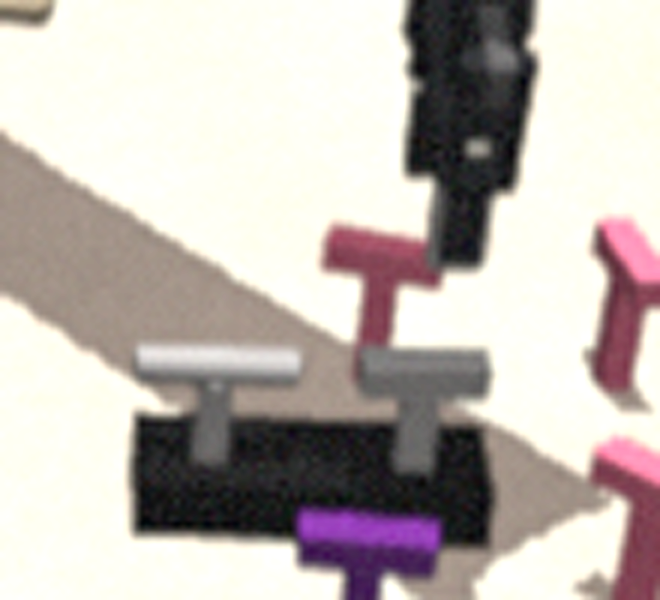

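View pics/a2.png

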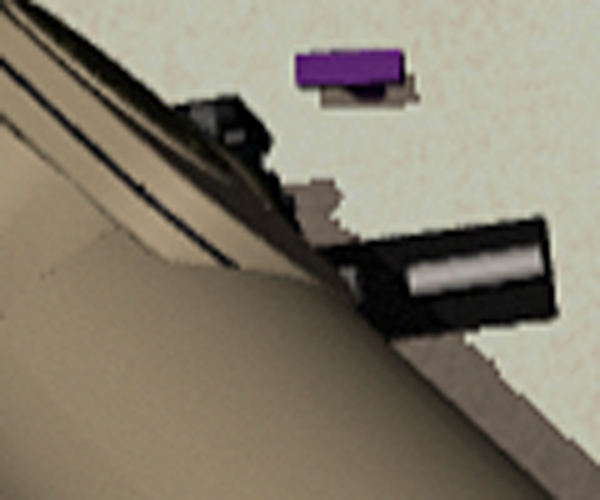

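```bash
python3 - <<'E'
from go import *
o,M,p=st()
for s in(-.03,0,.03): print(proj('scene',[o['position']+M[:,1]*s-M[:,2]*.012]))
print(proj('scene',[[.508,.304,.074]]))
E
```

```text
[[360.4917 157.0126]]
[[362.1345 163.697 ]]
[[363.8524 170.6872]]
[[360.6544 189.2391]]
```

```bash
python3 -m handwheel '[{"jaw":60,"delta_pos":[0,0.002,0.04],"turn":0},{"jaw":60,"delta_pos":[0,0.002,0.078],"turn":0},{"jaw":60,"delta_pos":[0,0.002,0.078],"turn":0},{"jaw":60,"delta_pos":[0,0.002,0.078],"turn":0}]'
python3 go.py 0.508 0.304 0.05 1.711
python3 look.py scene 300 400 130 220 7 a3
```

```text
clock: 3.43
position: [0.5113, 0.2981, 0.053]
ee_rot: [0.659, 0.752, -0.001, -0.0]
ft_force: [-0.3, 0.9, 1.5]
grip_width: 0.702
t 3.43 p [0.5113 0.2981 0.053 ] phi 1.702 down [-0.0022 -0.0018 -1.    ] F [-0.3181  0.8879  1.4751] T [ 0.0502 -0.0233  0.0505] w 59.9
q [-0.0187  0.5376 -0.7426  1.7044  0.4074  1.0634 -0.7632]
delta [ 0.0063 -0.0024  0.003 ] dist 0.007390762008879477
turn(pi) -0.0029607084789496055
```

View pics/a3.png

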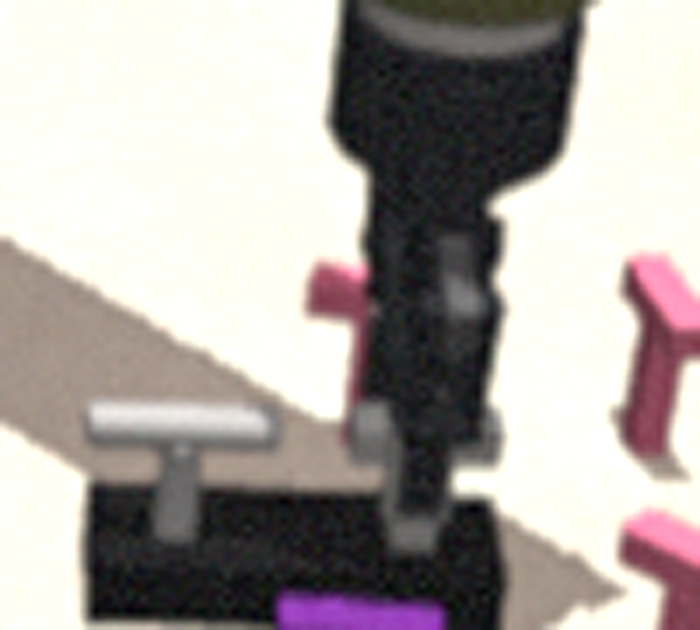

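```bash
python3 -m handwheel '[{"jaw":60,"delta_pos":[0,0,0.005],"turn":0},{"jaw":40,"delta_pos":[0,0,0.005],"turn":0},{"jaw":10,"delta_pos":[0,0,0.005],"turn":0},{"jaw":10,"delta_pos":[0,0,0.005],"turn":0},{"jaw":10,"delta_pos":[0,0,0.005],"turn":0},{"jaw":10,"delta_pos":[0,0,0.005],"turn":0},{"jaw":10,"delta_pos":[0,0,0.005],"turn":0}]' 40
python3 go.py 0.508 0.304 0.05 1.711
python3 look.py scene 300 400 130 220 7 a4
```

```text
clock: 4.07
position: [0.5108, 0.3004, 0.0491]
ee_rot: [0.658, 0.753, -0.0, 0.0]
ft_force: [-3.0, -1.8, 7.6]
grip_width: 0.187
t 4.07 p [0.5108 0.3004 0.0491] phi 1.704 down [-0.0001 -0.0002 -1.    ] F [-2.9511 -1.7909  7.5733] T [-0.3373  0.8797 -0.0153] w 15.9
q [-0.0233  0.5427 -0.7415  1.7071  0.4128  1.0546 -0.7678]
delta [ 0.0039 -0.0023 -0.0009] dist 0.004649500934858338
turn(pi) -0.0021239042796713735
```

View pics/a4.png

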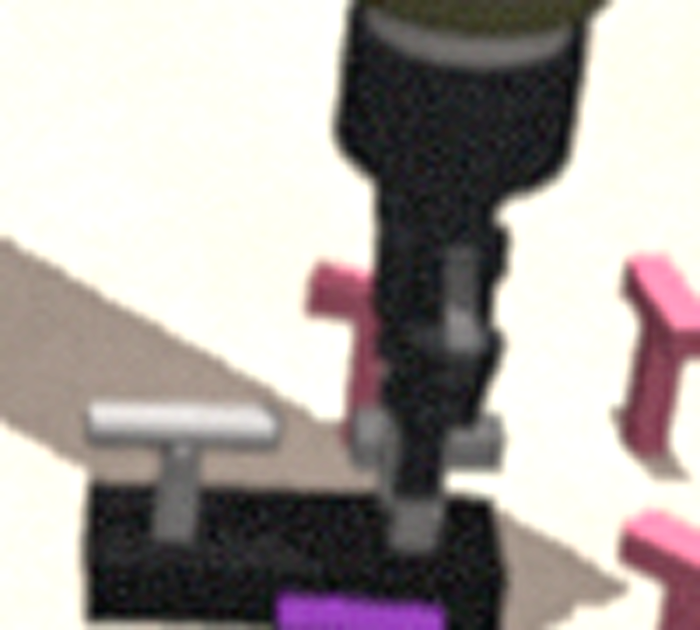

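```bash
python3 -m handwheel '[{"jaw":10,"delta_pos":[0,0,-0.03],"turn":0},{"jaw":10,"delta_pos":[0,0,-0.06],"turn":0},{"jaw":10,"delta_pos":[0,0,-0.1],"turn":0},{"jaw":10,"delta_pos":[0,0,-0.14],"turn":0},{"jaw":10,"delta_pos":[0,0,-0.18],"turn":0},{"jaw":10,"delta_pos":[0,0,-0.18],"turn":0},{"jaw":10,"delta_pos":[0,0,-0.18],"turn":0}]'
python3 go.py 0.55 0.08 0.25 2.6
python3 look.py scene 250 430 50 220 4 a5
```

```text
clock: 4.7
position: [0.5119, 0.301, 0.2308]
ee_rot: [0.658, 0.753, 0.002, 0.001]
ft_force: [-0.0, 0.5, -1.7]
grip_width: 0.183
t 4.7 p [0.5119 0.301  0.2308] phi 1.704 down [ 0.0042  0.0018 -1.    ] F [-0.0432  0.5186 -1.7091] T [-0.0072  0.0234 -0.0006] w 15.6
q [ 0.0362  0.3679 -0.817   1.5188  0.2726  1.368  -0.6681]
delta [-0.2241  0.0085 -0.0194] dist 0.2250802772918851
turn(pi) -0.2851972592176615
```

View pics/a5.png

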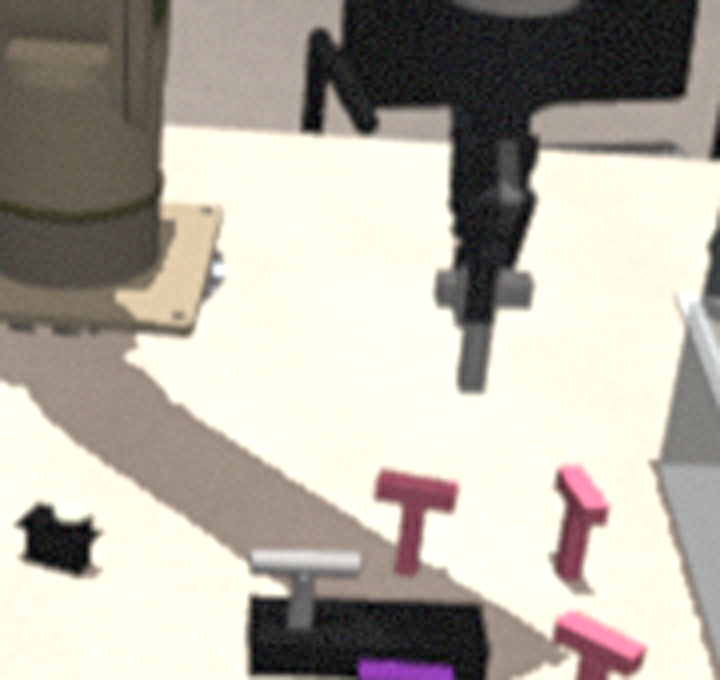

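```bash
python3 - <<'E'
from h import *
for z in(.185,.19,.2308,.25,.258): print(z,proj('scene',[[.5119,.301,z],[.5119,.304,z]]).ravel())
E
```

```text
0.185 [365.0192 147.9618 366.409  148.0793]
0.19 [365.2912 145.9526 366.6847 146.0696]
0.2308 [367.5652 129.159  368.9899 129.2714]
0.25 [368.6698 121.0017 370.1096 121.1118]
0.258 [369.1367 117.553  370.583  117.6621]
```

```bash
python3 -m handwheel '[{"jaw":10,"delta_pos":[-0.224,0.0085,-0.02],"turn":-0.38},{"jaw":10,"delta_pos":[-0.224,0.0085,-0.02],"turn":-0.38},{"jaw":10,"delta_pos":[-0.224,0.0085,-0.02],"turn":-0.38},{"jaw":10,"delta_pos":[-0.224,0.0085,-0.02],"turn":-0.38},{"jaw":10,"delta_pos":[-0.224,0.0085,-0.02],"turn":-0.38},{"jaw":10,"delta_pos":[-0.224,0.0085,-0.02],"turn":-0.38},{"jaw":10,"delta_pos":[-0.224,0.0085,-0.02],"turn":-0.38},{"jaw":10,"delta_pos":[-0.224,0.0085,-0.02],"turn":-0.38},{"jaw":10,"delta_pos":[-0.224,0.0085,-0.02],"turn":-0.38},{"jaw":10,"delta_pos":[-0.224,0.0085,-0.02],"turn":-0.38}]'
python3 go.py 0.5393 -0.1132 0.19 3.64
```

```text
clock: 5.58
position: [0.5485, 0.0786, 0.2464]
ee_rot: [0.126, 0.992, -0.0, -0.001]
ft_force: [0.5, -0.5, -2.0]
grip_width: 0.181
t 5.58 p [0.5485 0.0786 0.2464] phi 2.89 down [-0.0029 -0.0002 -1.    ] F [ 0.5426 -0.5494 -2.0377] T [ 0.0311 -0.006   0.0429] w 15.4
q [ 0.5513  0.2901 -0.9242  1.5893  0.2338  1.3823  0.9214]
delta [-0.0391 -0.188   0.0565] dist 0.20018297733138607
turn(pi) -0.23886294061237917
```

```bash
python3 -m handwheel '[{"jaw":10,"delta_pos":[-0.039,-0.188,0.0],"turn":-0.24},{"jaw":10,"delta_pos":[-0.039,-0.188,0.0],"turn":-0.24},{"jaw":10,"delta_pos":[-0.039,-0.188,0.0],"turn":-0.24},{"jaw":10,"delta_pos":[-0.039,-0.188,0.0],"turn":-0.24},{"jaw":10,"delta_pos":[-0.039,-0.188,0.03],"turn":-0.24},{"jaw":10,"delta_pos":[-0.039,-0.188,0.056],"turn":-0.24},{"jaw":10,"delta_pos":[-0.039,-0.188,0.056],"turn":-0.24},{"jaw":10,"delta_pos":[-0.039,-0.188,0.056],"turn":-0.24},{"jaw":10,"delta_pos":[-0.039,-0.188,0.056],"turn":-0.24}]'
python3 go.py 0.5393 -0.1132 0.15 3.64
python3 look.py scene 130 260 70 220 5 b1;python3 look.py top 270 380 165 255 6 b2
```

```text
clock: 6.33
position: [0.5386, -0.112, 0.1914]
ee_rot: [-0.245, 0.97, 0.001, -0.001]
ft_force: [-0.3, -0.0, -0.7]
grip_width: 0.179
t 6.33 p [ 0.5386 -0.112   0.1914] phi -2.647 down [-0.0015  0.0012 -1.    ] F [-0.3198 -0.039  -0.7286] T [ 0.0207 -0.0456  0.0481] w 15.3
q [ 0.9125  0.3299 -0.9401  1.6763  0.2756  1.2784  1.9826]
delta [-0.0001 -0.0015  0.0414] dist 0.04144455869695546
turn(pi) -0.00123208047084547
```

View pics/b1.png

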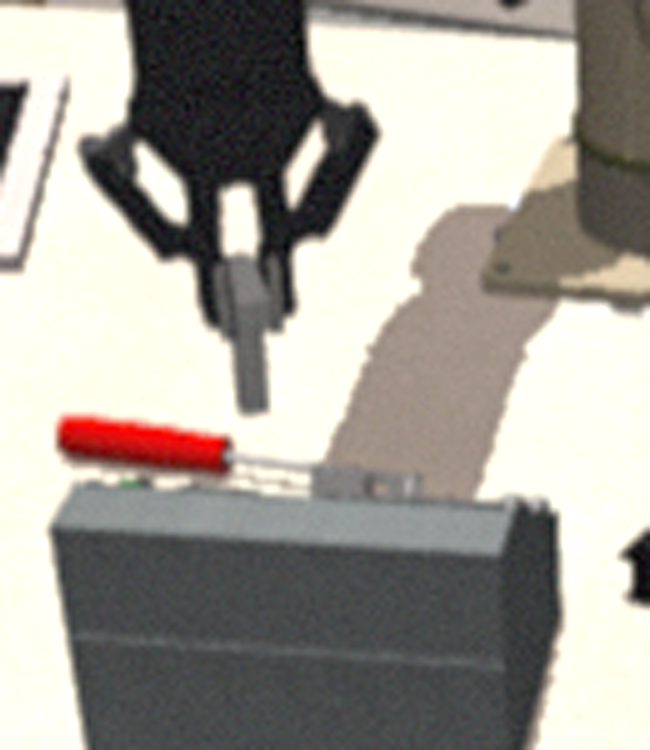

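View pics/b2.png

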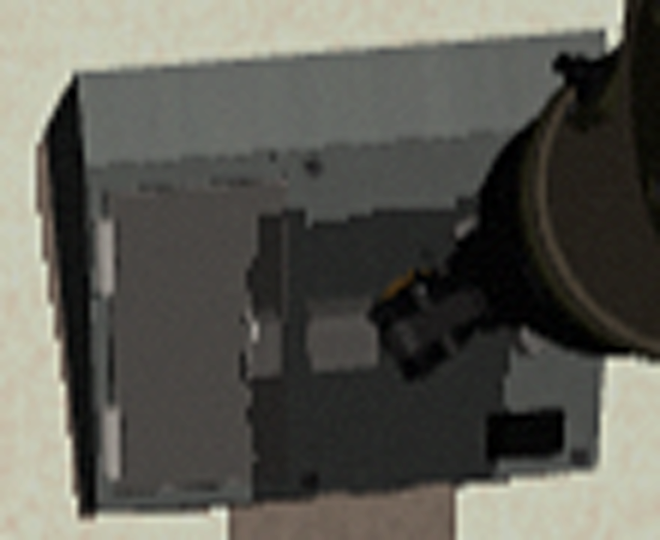

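```bash
python3 - <<'E'
from go import *
o,M,p=st()
F=o['position']+M[:,0]*.0027+np.array([0,0,-.043]); print(F,proj('scene',[F,F+[0,0,.06]]),lock)
print(proj('scene',[lock,face]), face)
E
```

```text
[ 0.537  -0.1129  0.1497] [[181.6533 151.2159]
 [179.2664 127.8509]] [ 0.5384 -0.1151  0.0898]
[[182.8439 173.3937]
 [183.1281 168.3606]] [ 0.532  -0.1155  0.1   ]
```

```bash
python3 - <<'E'
from h import *
print(tri((192.0,163),(332.0,216.7)))
for y in (-.1155,-.11): 
  o=face
for f in (0,): 
  q,_=tri((192.0,163),(332.0,216.7)); print(((q-face)@lx,(q-face)@ly,(q-face)@n))
E
```

```text
(array([ 0.5323, -0.0914,  0.1173]), np.float64(0.0012832972090413724))
(np.float64(0.010644942005703375), np.float64(0.023999463352708087), np.float64(0.013791224931961362))
```

```bash
python3 -m handwheel '[{"jaw":10,"delta_pos":[0.0005,-0.001,0.02],"turn":0},{"jaw":10,"delta_pos":[0.0005,-0.001,0.04],"turn":0},{"jaw":10,"delta_pos":[0.0005,-0.001,0.054],"turn":0},{"jaw":10,"delta_pos":[0.0005,-0.001,0.056],"turn":0},{"jaw":10,"delta_pos":[0.0005,-0.001,0.056],"turn":0},{"jaw":10,"delta_pos":[0.0005,-0.001,0.056],"turn":0}]'
python3 go.py 0.5388 -0.1128 0.128 3.64
```

```text
clock: 6.93
position: [0.5396, -0.1132, 0.1372]
ee_rot: [-0.246, 0.969, -0.0, 0.0]
ft_force: [-1.2, 0.5, -1.2]
grip_width: 0.177
t 6.93 p [ 0.5396 -0.1132  0.1372] phi -2.645 down [ 0.0009 -0.0001 -1.    ] F [-1.1925  0.5435 -1.1711] T [0.0323 0.0412 0.0092] w 15.1
q [ 0.8873  0.3855 -0.9154  1.7386  0.3285  1.1794  1.9475]
delta [0.0006 0.0007 0.0092] dist 0.009240937644175674
turn(pi) -0.0005550516928838179
```

```bash
python3 -m handwheel '[{"jaw":10,"delta_pos":[0,0.001,0.003],"turn":0},{"jaw":10,"delta_pos":[0,0.001,0.006],"turn":0},{"jaw":10,"delta_pos":[0,0.001,0.006],"turn":0}]'
python3 go.py 0.5388 -0.1128 0.128 3.64
python3 -m handwheel '[{"jaw":10,"delta_pos":[0,0,0.003],"turn":0},{"jaw":10,"delta_pos":[0,0,0.003],"turn":0},{"jaw":10,"delta_pos":[0,0,0.003],"turn":0}]'
python3 go.py 0.5388 -0.1128 0.128 3.64
```

```text
clock: 7.18
position: [0.5388, -0.1123, 0.1306]
ee_rot: [-0.246, 0.969, -0.0, 0.0]
ft_force: [0.3, 2.3, -2.0]
grip_width: 0.18
t 7.18 p [ 0.5388 -0.1123  0.1306] phi -2.645 down [ 0.0006  0.0001 -1.    ] F [ 0.2805  2.2718 -1.9587] T [ 0.5706  0.0512 -0.0403] w 15.4
q [ 0.8841  0.3911 -0.9128  1.7475  0.334   1.1673  1.9417]
delta [ 0.0003 -0.0004  0.0026] dist 0.00265221878801198
turn(pi) -0.0006197546138800417
clock: 7.43
position: [0.5397, -0.1127, 0.1288]
ee_rot: [-0.246, 0.969, -0.001, 0.001]
ft_force: [-0.8, 1.1, 9.0]
grip_width: 0.181
t 7.43 p [ 0.5397 -0.1127  0.1288] phi -2.645 down [ 0.0023 -0.0008 -1.    ] F [-0.841   1.1236  9.0011] T [0.2937 0.4528 0.0068] w 15.4
q [ 0.8825  0.3939 -0.9114  1.7487  0.3376  1.1628  1.9394]
delta [0.0009 0.0003 0.0008] dist 0.0011943234458224785
turn(pi) -0.0006718156258759132
```

```bash
python3 -m handwheel '[{"jaw":10,"delta_pos":[0.004,0,0.0],"turn":0},{"jaw":10,"delta_pos":[0.008,0,0.0005],"turn":0},{"jaw":10,"delta_pos":[0.012,0,0.001],"turn":0},{"jaw":10,"delta_pos":[0.015,0,0.002],"turn":0},{"jaw":10,"delta_pos":[0.015,0,0.002],"turn":0}]' 20
python3 go.py
python3 look.py scene 130 260 70 220 5 b3;python3 look.py top 270 380 165 255 6 b4
```

```text
clock: 7.85
position: [0.5284, -0.1189, 0.1282]
ee_rot: [-0.246, 0.969, -0.001, 0.003]
ft_force: [2.8, 4.2, 14.7]
grip_width: 0.177
t 7.85 p [ 0.5284 -0.1189  0.1282] phi -2.645 down [ 0.0072 -0.     -1.    ] F [ 2.844   4.2251 14.7258] T [ 1.205  -0.6169  0.0203] w 15.1
q [ 0.9167  0.3685 -0.9191  1.7777  0.3194  1.1463  1.9659]
```

View pics/b3.png

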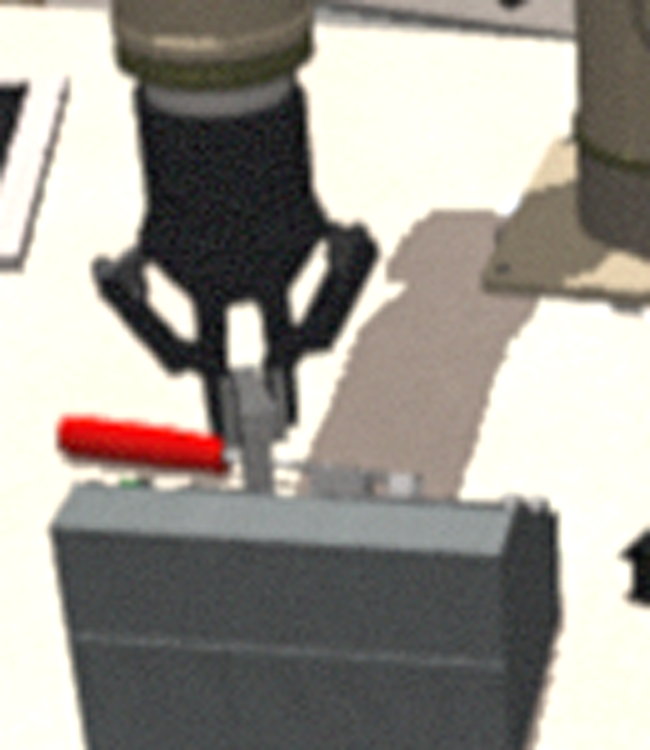

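View pics/b4.png

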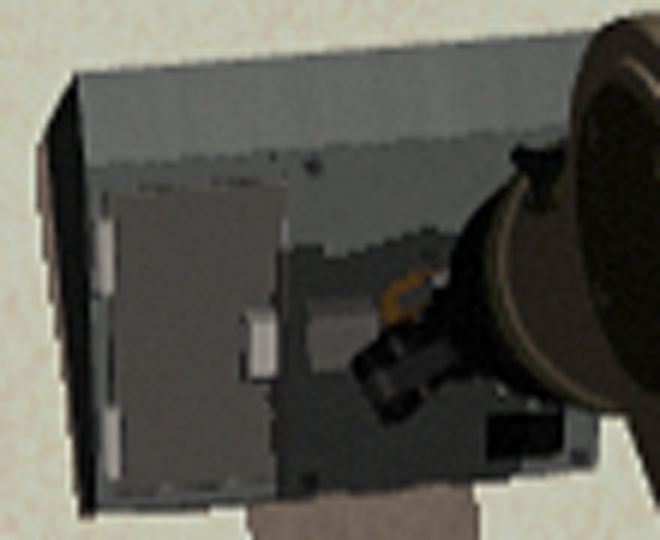

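```bash
python3 - <<'E'
import cv2
im=cv2.imread('pics/full_b4.png')[200:240,320:360]
cv2.imwrite('pics/b4z.png',cv2.convertScaleAbs(cv2.resize(im,None,fx=15,fy=15,interpolation=cv2.INTER_CUBIC),alpha=3))
im=cv2.imread('pics/full_b3.png')[130:180,155:215]
cv2.imwrite('pics/b3z.png',cv2.convertScaleAbs(cv2.resize(im,None,fx=12,fy=12,interpolation=cv2.INTER_CUBIC),alpha=1.5))
E
```

```text
(no output)
```

View pics/b4z.png

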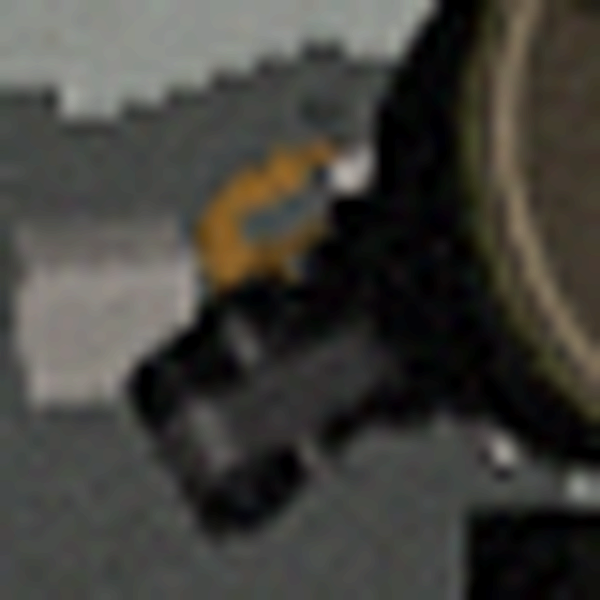

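View pics/b3z.png

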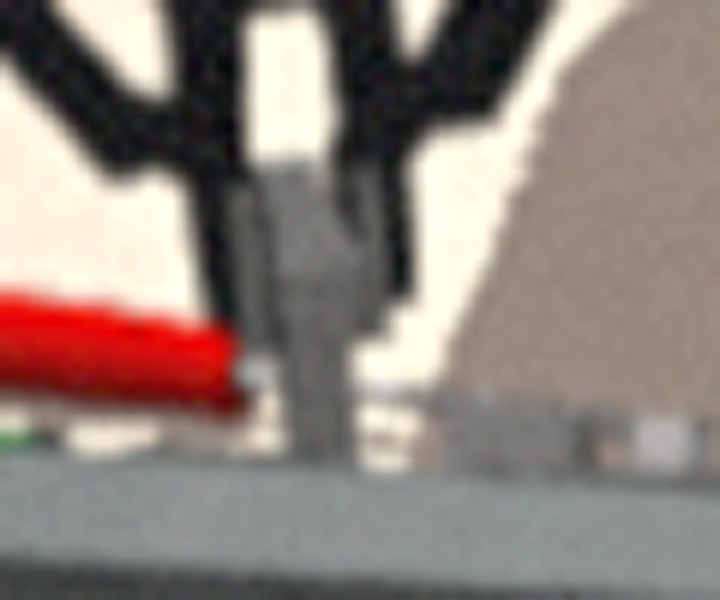

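```bash
cat > keyfit.py <<'E'
from go import *
def key(alpha,off=.0027,dz=.017):
    o,M,p=st(); tx=M[:,0].copy(); tx[2]=0; tx/=np.linalg.norm(tx); zz=np.array([0,0,1.]); j=np.cross(zz,tx)
    c=o['position']+tx*off+dz*zz            # pivot ~ bar centre
    kz=np.cos(alpha)*zz+np.sin(alpha)*tx; ky=np.cos(alpha)*tx-np.sin(alpha)*zz
    return c,kz,ky,j
if __name__=='__main__':
    for a in (0,.1,.2,.3,.4,.5):
        c,kz,ky,j=key(a); f=c-.06*kz
        q=[c-ky*.025+kz*.008,c-ky*.025-kz*.008,f-.007*ky]
        print(a,'foot in lock',[round(float((f-lock)@v)*1e3,1) for v in(lx,ly,n)],'top',proj('top',q).round(1).tolist(),'scene',proj('scene',[c-ky*.025+kz*.008,c-ky*.025-kz*.008, c+ky*.025+kz*.008]).round(1).tolist())
E
python3 keyfit.py
```

```text
0 foot in lock [-13.1, -4.3, 2.7] top [[343.2, 207.8], [341.4, 208.6], [340.0, 217.5]] scene [[182.0, 152.4], [182.6, 158.4], [178.0, 142.5]]
0.1 foot in lock [-8.3, -1.8, 0.1] top [[343.7, 208.1], [341.5, 208.2], [338.8, 215.3]] scene [[181.8, 151.2], [182.6, 157.6], [178.1, 143.3]]
0.2 foot in lock [-3.3, 0.7, -2.0] top [[344.3, 208.4], [341.7, 207.9], [337.6, 213.0]] scene [[181.6, 150.1], [182.5, 156.7], [178.1, 144.2]]
0.3 foot in lock [1.9, 3.2, -3.5] top [[344.9, 208.9], [342.0, 207.7], [336.6, 210.9]] scene [[181.4, 149.0], [182.4, 155.8], [178.2, 145.1]]
0.4 foot in lock [7.4, 5.6, -4.5] top [[345.5, 209.5], [342.3, 207.7], [335.6, 208.7]] scene [[181.2, 147.9], [182.3, 154.7], [178.3, 146.1]]
0.5 foot in lock [12.9, 7.9, -4.9] top [[346.2, 210.1], [342.7, 207.7], [334.8, 206.7]] scene [[181.0, 146.8], [182.2, 153.7], [178.5, 147.2]]
```

```bash
python3 -m handwheel '[{"jaw":10,"delta_pos":[0.004,0,0.001],"turn":0},{"jaw":10,"delta_pos":[0.008,0,0.002],"turn":0},{"jaw":10,"delta_pos":[0.012,0,0.003],"turn":0},{"jaw":10,"delta_pos":[0.012,0,0.003],"turn":0},{"jaw":10,"delta_pos":[0.012,0,0.003],"turn":0}]' 20
python3 go.py; python3 keyfit.py
python3 look.py scene 155 215 120 180 10 b5;python3 look.py top 315 365 195 245 12 b6
```

```text
clock: 8.37
position: [0.5176, -0.125, 0.1251]
ee_rot: [-0.246, 0.969, -0.001, 0.003]
ft_force: [-1.0, 2.9, 17.2]
grip_width: 0.182
t 8.37 p [ 0.5176 -0.125   0.1251] phi -2.645 down [ 0.006  -0.0008 -1.    ] F [-1.0466  2.8565 17.2396] T [ 0.9006 -0.1183  0.078 ] w 15.5
q [ 0.9429  0.3508 -0.9223  1.8029  0.3076  1.1337  1.9867]
0 foot in lock [-24.3, -9.8, 6.1] top [[346.0, 212.9], [344.1, 213.6], [342.6, 222.2]] scene [[181.0, 151.0], [181.6, 157.0], [177.1, 141.3]]
0.1 foot in lock [-19.5, -7.3, 3.5] top [[346.5, 213.2], [344.3, 213.2], [341.4, 220.0]] scene [[180.8, 149.9], [181.6, 156.2], [177.1, 142.1]]
0.2 foot in lock [-14.5, -4.8, 1.4] top [[347.1, 213.5], [344.5, 212.9], [340.2, 217.7]] scene [[180.6, 148.8], [181.5, 155.3], [177.2, 143.0]]
0.3 foot in lock [-9.3, -2.3, -0.1] top [[347.7, 214.0], [344.7, 212.8], [339.2, 215.6]] scene [[180.4, 147.7], [181.4, 154.4], [177.3, 143.9]]
0.4 foot in lock [-3.8, 0.1, -1.1] top [[348.3, 214.6], [345.0, 212.7], [338.2, 213.5]] scene [[180.2, 146.5], [181.3, 153.4], [177.4, 144.9]]
0.5 foot in lock [1.7, 2.3, -1.5] top [[349.0, 215.2], [345.4, 212.7], [337.4, 211.5]] scene [[180.0, 145.5], [181.2, 152.3], [177.5, 145.9]]
```

View pics/b5.png

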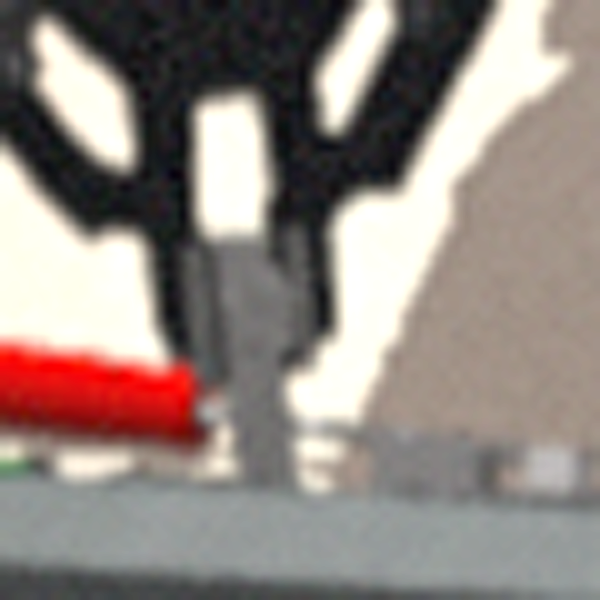

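View pics/b6.png

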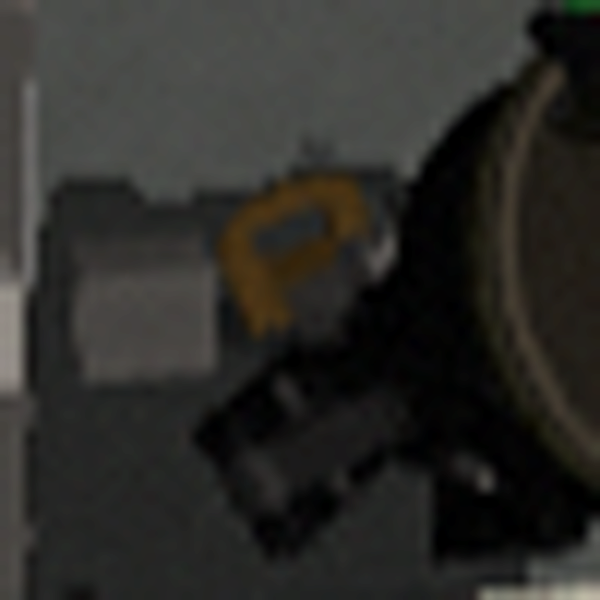

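```bash
python3 -m handwheel '[{"jaw":10,"delta_pos":[0.004,0,0.001],"turn":0},{"jaw":10,"delta_pos":[0.008,0,0.002],"turn":0},{"jaw":10,"delta_pos":[0.012,0,0.003],"turn":0},{"jaw":10,"delta_pos":[0.016,0,0.005],"turn":0},{"jaw":10,"delta_pos":[0.019,0,0.006],"turn":0},{"jaw":10,"delta_pos":[0.019,0,0.006],"turn":0}]' 20
python3 go.py; python3 keyfit.py
python3 look.py scene 155 215 120 180 10 b7;python3 look.py top 315 365 195 245 12 b8
```

```text
clock: 8.97
position: [0.5005, -0.134, 0.118]
ee_rot: [-0.246, 0.969, -0.001, 0.003]
ft_force: [4.1, 3.7, 4.8]
grip_width: 0.177
t 8.97 p [ 0.5005 -0.134   0.118 ] phi -2.645 down [ 0.0056  0.0001 -1.    ] F [4.1282 3.6681 4.784 ] T [ 0.9639 -1.0883  0.0791] w 15.1
q [ 0.984   0.3251 -0.9262  1.8448  0.2887  1.1083  2.0213]
0 foot in lock [-43.0, -17.7, 9.4] top [[349.7, 220.9], [347.8, 221.4], [346.1, 229.5]] scene [[179.8, 149.8], [180.5, 155.7], [176.0, 140.3]]
0.1 foot in lock [-38.2, -15.2, 6.8] top [[350.2, 221.2], [347.9, 221.0], [344.8, 227.3]] scene [[179.7, 148.7], [180.4, 154.9], [176.1, 141.1]]
0.2 foot in lock [-33.2, -12.7, 4.7] top [[350.8, 221.6], [348.1, 220.8], [343.7, 225.1]] scene [[179.5, 147.6], [180.4, 154.1], [176.2, 142.0]]
0.3 foot in lock [-27.9, -10.2, 3.2] top [[351.4, 222.0], [348.4, 220.7], [342.7, 223.0]] scene [[179.3, 146.5], [180.3, 153.1], [176.3, 142.9]]
0.4 foot in lock [-22.5, -7.9, 2.2] top [[352.1, 222.6], [348.7, 220.6], [341.7, 220.9]] scene [[179.1, 145.4], [180.2, 152.1], [176.4, 143.8]]
0.5 foot in lock [-17.0, -5.6, 1.8] top [[352.7, 223.3], [349.1, 220.7], [340.9, 218.9]] scene [[178.9, 144.4], [180.0, 151.1], [176.5, 144.9]]
```

View pics/b7.png

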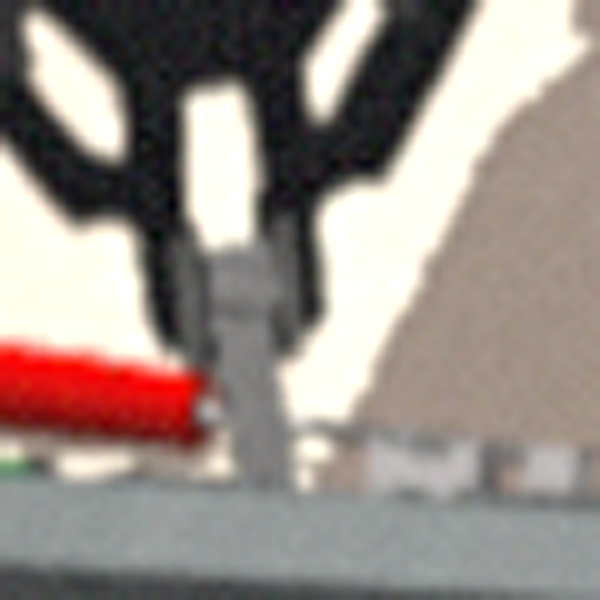

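View pics/b8.png

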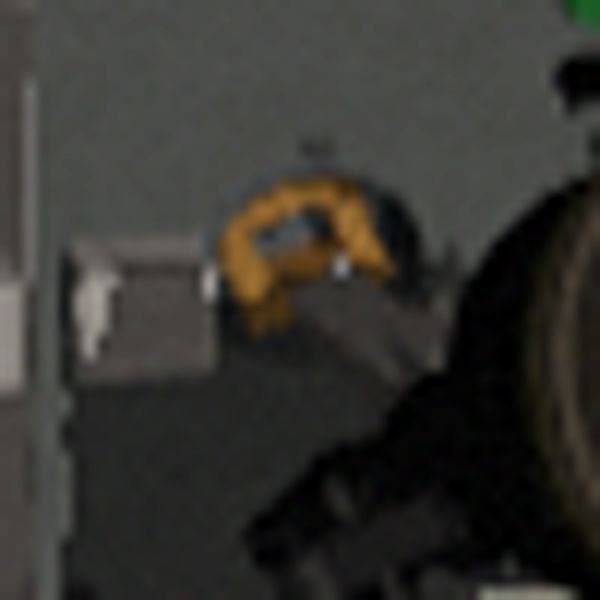

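```bash
cat > d.py <<'E'
import sys; from go import *
a,b,c=map(float,sys.argv[1:4]); o,M,p=st(); print('tool delta mm',M.T@(a*lx+b*ly+c*n))
E
python3 d.py 0 0 5; python3 d.py 17 6.4 4;  python3 d.py 1 0 0;python3 d.py 0 1 0;python3 d.py 0 0 1
```

```text
tool delta mm [ 2.387   1.1129 -4.2501]
tool delta mm [-13.8896   0.569  -12.3578]
tool delta mm [-0.77   -0.36   -0.5267]
tool delta mm [-0.4232  0.906  -0.0005]
tool delta mm [ 0.4774  0.2226 -0.85  ]
```

```bash
python3 -m handwheel '[{"jaw":10,"delta_pos":[0.0024,0.001,-0.0043],"turn":0},{"jaw":10,"delta_pos":[0.0024,0.001,-0.0043],"turn":0},{"jaw":10,"delta_pos":[-0.006,0.001,-0.009],"turn":0},{"jaw":10,"delta_pos":[-0.0139,0.0006,-0.0124],"turn":0},{"jaw":10,"delta_pos":[-0.0139,0.0006,-0.0124],"turn":0},{"jaw":10,"delta_pos":[-0.0139,0.0006,-0.0124],"turn":0}]' 50
python3 go.py; python3 keyfit.py|tail -2
python3 look.py top 315 365 195 245 12 b9;python3 look.py scene 155 215 120 180 10 b10
```

```text
clock: 9.57
position: [0.5104, -0.1272, 0.1285]
ee_rot: [-0.246, 0.969, 0.0, -0.0]
ft_force: [-0.2, 0.4, -1.8]
grip_width: 0.177
t 9.57 p [ 0.5104 -0.1272  0.1285] phi -2.645 down [-0.0004  0.0003 -1.    ] F [-0.1737  0.393  -1.7544] T [ 0.0283  0.0616 -0.0119] w 15.1
q [ 0.9585  0.3362 -0.9268  1.8099  0.2941  1.1421  2.002 ]
0.4 foot in lock [-8.2, -1.7, 5.6] top [[349.9, 217.8], [346.6, 215.8], [339.7, 216.4]] scene [[180.2, 143.7], [181.2, 150.5], [177.4, 142.2]]
0.5 foot in lock [-2.7, 0.6, 5.2] top [[350.6, 218.4], [347.0, 215.9], [338.9, 214.4]] scene [[179.9, 142.6], [181.1, 149.5], [177.5, 143.2]]
```

View pics/b9.png

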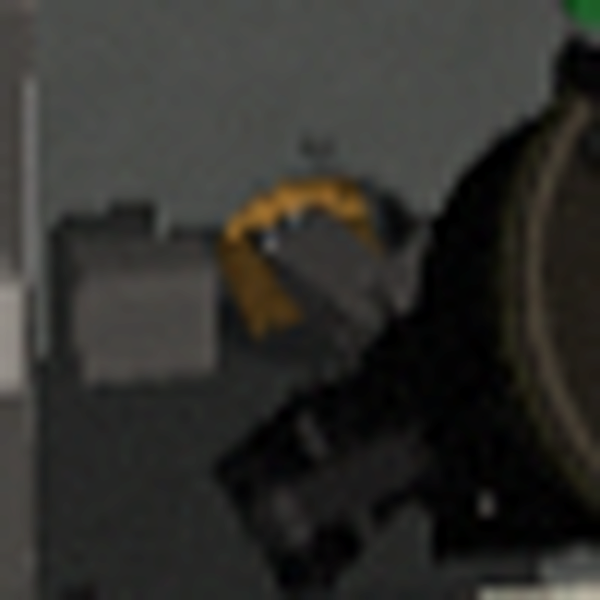

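View pics/b10.png

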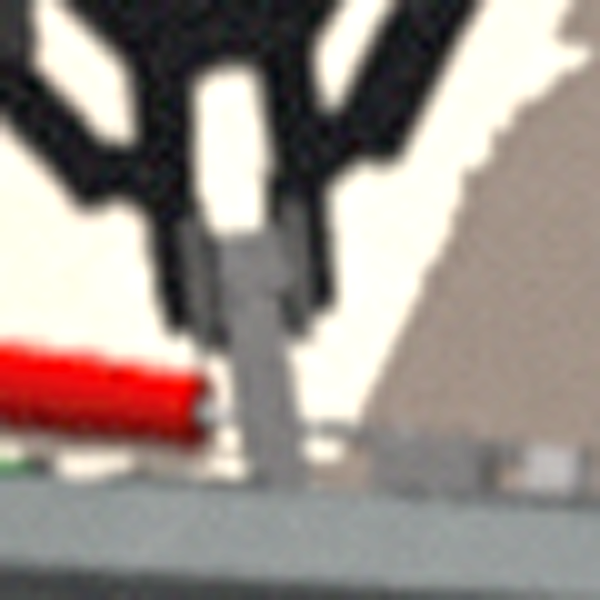

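```bash
python3 - <<'E'
from go import *
print('lock',proj('top',[lock]))
for th in(.38,.45):
    e=np.cos(th)*lx+np.sin(th)*ly; f=-np.sin(th)*lx+np.cos(th)*ly
    print(th,'mouth mids up,down,left,right',proj('top',[lock+.00775*v for v in(e,-e,f,-f)]).round(1).tolist())
    print('foot at n=5 uphill mid, corners',proj('top',[lock+.005*n+.007*e,lock+.005*n+.007*(e+f),lock+.005*n+.007*(e-f)]).round(1).tolist())
E
python3 - <<'E'
import cv2
im=cv2.imread('pics/full_b9.png')[203:229,326:356]
cv2.imwrite('pics/b9z.png',cv2.convertScaleAbs(cv2.resize(im,None,fx=24,fy=24,interpolation=cv2.INTER_CUBIC),alpha=3.5))
E
```

```text
lock [[339.6073 214.7263]]
0.38 mouth mids up,down,left,right [[338.5, 212.1], [340.7, 217.4], [336.5, 216.1], [342.7, 213.4]]
foot at n=5 uphill mid, corners [[339.1, 213.3], [336.3, 214.5], [342.0, 212.1]]
0.45 mouth mids up,down,left,right [[338.3, 212.2], [341.0, 217.3], [336.6, 216.3], [342.6, 213.2]]
foot at n=5 uphill mid, corners [[339.0, 213.4], [336.2, 214.8], [341.7, 212.0]]
```

View pics/b9z.png

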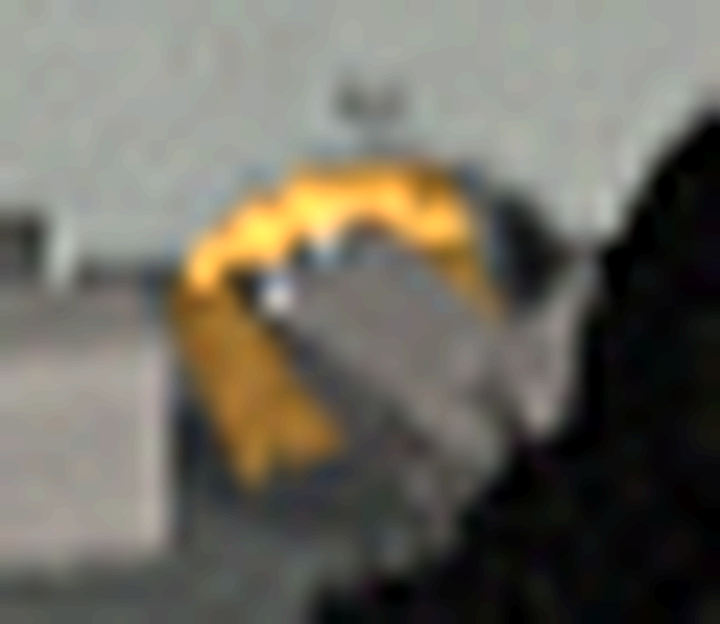

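```bash
python3 -m handwheel '[{"jaw":10,"delta_pos":[-0.0022,-0.001,0.0025],"turn":0},{"jaw":10,"delta_pos":[-0.0032,-0.0015,0.0045],"turn":0},{"jaw":10,"delta_pos":[-0.0043,-0.002,0.0065],"turn":0},{"jaw":10,"delta_pos":[-0.0043,-0.002,0.0065],"turn":0}]'
python3 go.py; python3 keyfit.py|tail -2
python3 look.py top 326 356 203 229 20 b11
```

```text
clock: 10.0
position: [0.5142, -0.1274, 0.1213]
ee_rot: [-0.245, 0.969, 0.0, -0.001]
ft_force: [-0.9, -1.2, -4.0]
grip_width: 0.179
t 10.0 p [ 0.5142 -0.1274  0.1213] phi -2.646 down [-0.0017  0.0001 -1.    ] F [-0.8972 -1.2224 -4.0416] T [-0.2272  0.4324 -0.0131] w 15.3
q [ 0.945   0.3551 -0.9192  1.8069  0.31    1.1343  1.9888]
0.4 foot in lock [-8.8, -2.1, -2.5] top [[349.0, 216.2], [345.8, 214.3], [338.9, 215.0]] scene [[179.8, 147.2], [180.9, 154.0], [177.1, 145.6]]
0.5 foot in lock [-3.3, 0.2, -2.9] top [[349.7, 216.9], [346.2, 214.4], [338.1, 213.0]] scene [[179.6, 146.2], [180.8, 153.0], [177.2, 146.6]]
```

View pics/b11.png

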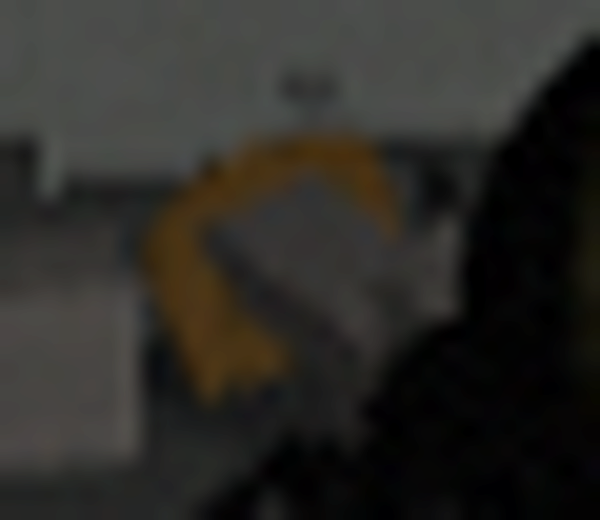

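```bash
python3 -m handwheel '[{"jaw":10,"delta_pos":[-0.001,-0.0005,0.002],"turn":0},{"jaw":10,"delta_pos":[-0.002,-0.001,0.0035],"turn":0},{"jaw":10,"delta_pos":[-0.0025,-0.001,0.0045],"turn":0},{"jaw":10,"delta_pos":[-0.0025,-0.001,0.0045],"turn":0}]'
python3 go.py; python3 keyfit.py|tail -2
python3 look.py scene 155 215 120 180 10 b12
```

```text
clock: 10.38
position: [0.5166, -0.1265, 0.117]
ee_rot: [-0.246, 0.969, 0.0, -0.001]
ft_force: [-5.1, 0.6, -1.3]
grip_width: 0.179
t 10.38 p [ 0.5166 -0.1265  0.117 ] phi -2.645 down [-0.0023  0.0004 -1.    ] F [-5.0732  0.5667 -1.2745] T [0.1393 1.2417 0.0348] w 15.3
q [ 0.9361  0.366  -0.9153  1.8052  0.3188  1.1296  1.9808]
0.4 foot in lock [-9.0, -1.4, -7.4] top [[348.0, 215.3], [344.8, 213.4], [338.1, 214.2]] scene [[180.1, 149.4], [181.1, 156.1], [177.3, 147.6]]
0.5 foot in lock [-3.5, 0.9, -7.8] top [[348.7, 216.0], [345.2, 213.5], [337.3, 212.2]] scene [[179.8, 148.3], [181.0, 155.1], [177.4, 148.6]]
```

View pics/b12.png

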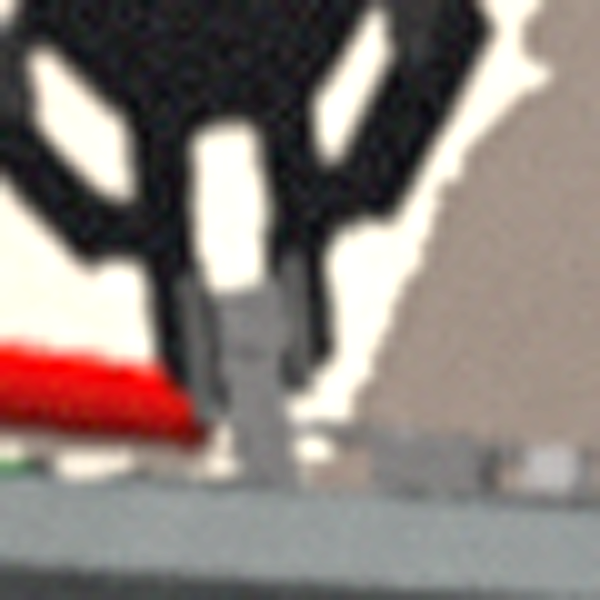

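```bash
python3 - <<'E'
from go import *
o,M,p=st()
for psi,dep in((.22,-.008),(0,-.008),(0,-.014)):
    ph=np.pi+.06+psi; tx=np.array([np.cos(ph),np.sin(ph),0]); j=np.array([-np.sin(ph),np.cos(ph),0])
    kz=n-(n@j)*j; kz/=np.linalg.norm(kz); al=np.arctan2(kz@tx,kz[2])
    foot=lock+.0005*ly-.0008*lx+dep*n
    T=foot+.06*kz-.0027*tx-[0,0,.017]
    print(psi,dep,'alpha',al,'T',T,'delta',M.T@(T-o['position']),'turn',-(ph-(p%(2*np.pi)))/np.pi)
E
```

```text
0.22 -0.008 alpha 0.5490788007052843 T [ 0.5144 -0.1223  0.1168] delta [-0.0001  0.0048  0.0002] turn 0.06893905718739256
0 -0.008 alpha 0.56 T [ 0.5128 -0.1161  0.1165] delta [-0.0016  0.0109  0.0006] turn 0.13896723214782658
0 -0.014 alpha 0.56 T [ 0.516  -0.1159  0.1114] delta [-0.0045  0.0096  0.0056] turn 0.13896723214782658
```

```bash
python3 -m handwheel '[{"jaw":10,"delta_pos":[0,0.0024,0],"turn":0.035},{"jaw":10,"delta_pos":[0,0.005,0.0005],"turn":0.07},{"jaw":10,"delta_pos":[-0.0008,0.008,0.0005],"turn":0.105},{"jaw":10,"delta_pos":[-0.0016,0.011,0.001],"turn":0.14},{"jaw":10,"delta_pos":[-0.0016,0.011,0.001],"turn":0.14},{"jaw":10,"delta_pos":[-0.0016,0.011,0.001],"turn":0.14}]'
python3 go.py; python3 keyfit.py|tail -2
python3 look.py top 316 366 198 238 14 b13
```

```text
clock: 10.93
position: [0.5131, -0.1159, 0.1163]
ee_rot: [-0.03, 1.0, 0.0, -0.001]
ft_force: [-5.1, 2.0, -2.6]
grip_width: 0.176
t 10.93 p [ 0.5131 -0.1159  0.1163] phi -3.081 down [-0.0015  0.0003 -1.    ] F [-5.1001  1.9827 -2.584 ] T [0.6499 1.3861 0.1033] w 15.0
q [ 0.87    0.3292 -0.8465  1.8235  0.2732  1.1121  1.5587]
0.4 foot in lock [-10.2, 0.8, -7.5] top [[346.4, 216.0], [344.3, 213.8], [338.3, 214.3]] scene [[181.7, 149.5], [181.6, 156.3], [187.1, 147.3]]
0.5 foot in lock [-4.2, 0.8, -8.2] top [[346.7, 216.8], [344.7, 213.9], [338.3, 212.0]] scene [[181.8, 148.4], [181.6, 155.2], [187.2, 148.3]]
```

View pics/b13.png

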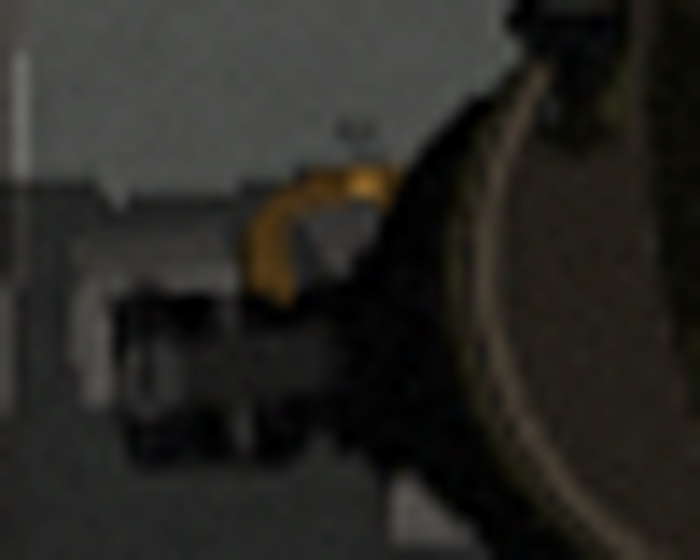

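```bash
python3 -m handwheel '[{"jaw":10,"delta_pos":[-0.001,0,0.002],"turn":0},{"jaw":10,"delta_pos":[-0.002,0,0.004],"turn":0},{"jaw":10,"delta_pos":[-0.0033,0,0.006],"turn":0},{"jaw":10,"delta_pos":[-0.0033,0,0.006],"turn":0}]'
python3 go.py; python3 keyfit.py|tail -1
```

```text
clock: 11.32
position: [0.5159, -0.1158, 0.1115]
ee_rot: [-0.031, 1.0, -0.0, -0.002]
ft_force: [-18.1, 3.2, 16.6]
grip_width: 0.174
t 11.32 p [ 0.5159 -0.1158  0.1115] phi -3.08 down [-0.0035 -0.0002 -1.    ] F [-18.1299   3.216   16.5871] T [0.67   3.8592 0.1646] w 14.8
q [ 0.8611  0.3433 -0.8427  1.8198  0.2849  1.1085  1.5498]
0.5 foot in lock [-4.4, 0.7, -13.7] top [[346.0, 215.7], [344.0, 212.8], [337.7, 211.0]] scene [[181.7, 150.8], [181.4, 157.6], [187.0, 150.6]]
```

```bash
python3 -m handwheel '[{"jaw":10,"delta_pos":[0.001,0,0.001],"turn":0},{"jaw":10,"delta_pos":[0.0015,0,0.0025],"turn":0},{"jaw":10,"delta_pos":[0.0015,0,0.0025],"turn":0},{"jaw":10,"delta_pos":[0.0015,0,0.0025],"turn":0}]' 
python3 go.py; python3 keyfit.py|tail -1
python3 look.py scene 155 215 120 180 10 b14
```

```text
clock: 11.65
position: [0.5156, -0.1159, 0.1112]
ee_rot: [-0.031, 1.0, -0.001, -0.0]
ft_force: [-22.5, 3.6, 36.1]
grip_width: 0.177
t 11.65 p [ 0.5156 -0.1159  0.1112] phi -3.08 down [-0.0006 -0.0014 -1.    ] F [-22.5157   3.6085  36.1409] T [1.1025 4.6631 0.2717] w 15.1
q [ 0.8627  0.3407 -0.8434  1.8234  0.285   1.104   1.5499]
0.5 foot in lock [-4.8, 0.6, -13.9] top [[346.0, 215.9], [344.0, 212.9], [337.7, 211.2]] scene [[181.7, 150.8], [181.4, 157.7], [187.1, 150.7]]
```

View pics/b14.png

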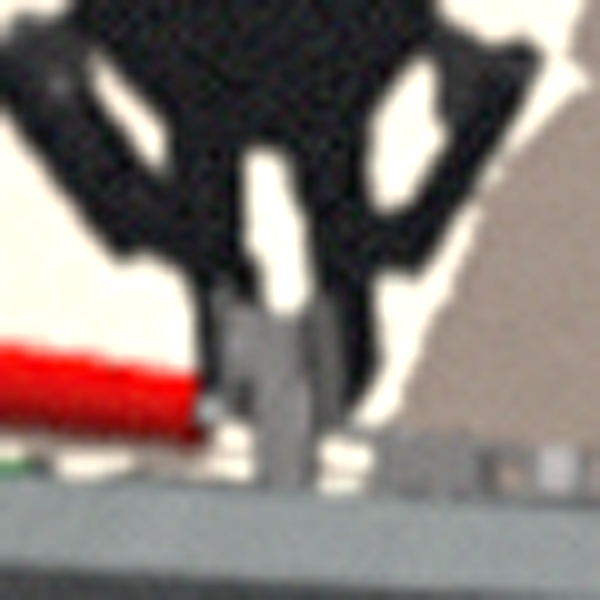

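```bash
python3 -m handwheel '[{"jaw":10,"delta_pos":[0,0,-0.003],"turn":0},{"jaw":22,"delta_pos":[0,0,-0.003],"turn":0},{"jaw":22,"delta_pos":[0,0,-0.003],"turn":0},{"jaw":22,"delta_pos":[0,0,-0.003],"turn":0}]' 
python3 go.py
python3 look.py scene 155 215 120 180 10 b15
```

```text
clock: 12.03
position: [0.5163, -0.1166, 0.1115]
ee_rot: [-0.029, 1.0, -0.0, 0.001]
ft_force: [0.2, 0.4, 1.0]
grip_width: 0.257
t 12.03 p [ 0.5163 -0.1166  0.1115] phi -3.084 down [ 0.0017 -0.0001 -1.    ] F [0.1717 0.3578 0.9826] T [ 0.0887 -0.0261 -0.0171] w 22.0
q [ 0.8641  0.3404 -0.8425  1.8227  0.2831  1.1021  1.5494]
```

View pics/b15.png

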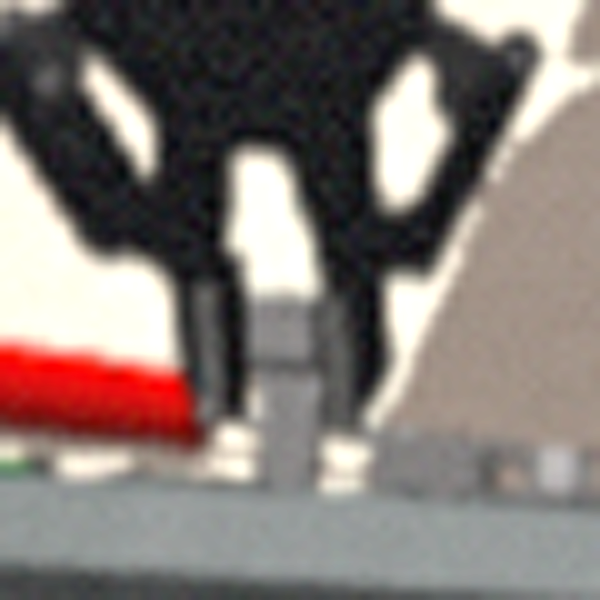

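```bash
python3 -m handwheel '[{"jaw":22,"delta_pos":[0.002,0,-0.002],"turn":0.0},{"jaw":22,"delta_pos":[0.002,0,-0.002],"turn":0.04},{"jaw":22,"delta_pos":[0.002,0,-0.002],"turn":0.08},{"jaw":22,"delta_pos":[0.002,0,-0.002],"turn":0.12},{"jaw":23,"delta_pos":[0.002,0,-0.002],"turn":0.16},{"jaw":23,"delta_pos":[0.002,0,-0.002],"turn":0.2},{"jaw":24,"delta_pos":[0.002,0,-0.002],"turn":0.24},{"jaw":24,"delta_pos":[0.002,0,-0.002],"turn":0.26},{"jaw":24,"delta_pos":[0.002,0,-0.002],"turn":0.26}]' 
python3 go.py
python3 look.py scene 155 215 120 180 10 b16; python3 look.py top 316 366 198 238 14 b17
```

```text
clock: 12.83
position: [0.5144, -0.1146, 0.1142]
ee_rot: [0.372, 0.928, 0.001, 0.001]
ft_force: [-1.8, 5.7, 7.3]
grip_width: 0.285
t 12.83 p [ 0.5144 -0.1146  0.1142] phi 2.379 down [ 0.0019  0.0013 -1.    ] F [-1.7988  5.6671  7.2958] T [1.3131 0.1168 0.2947] w 24.3
q [ 0.7598  0.2977 -0.7144  1.8305  0.2167  1.0913  0.7751]
```

View pics/b16.png

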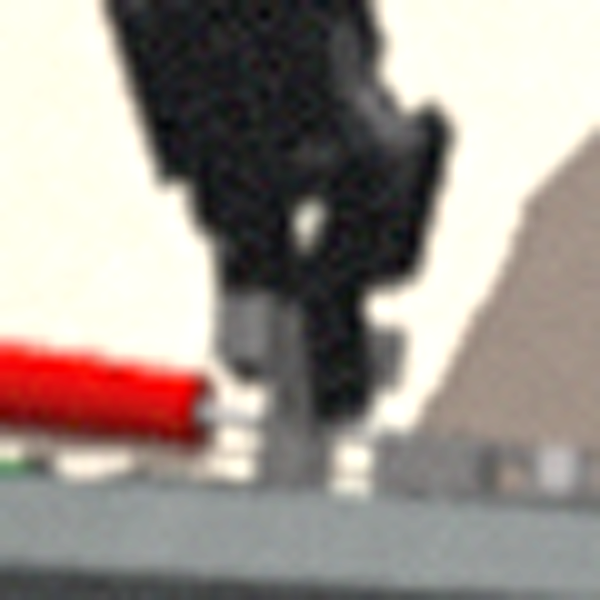

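View pics/b17.png

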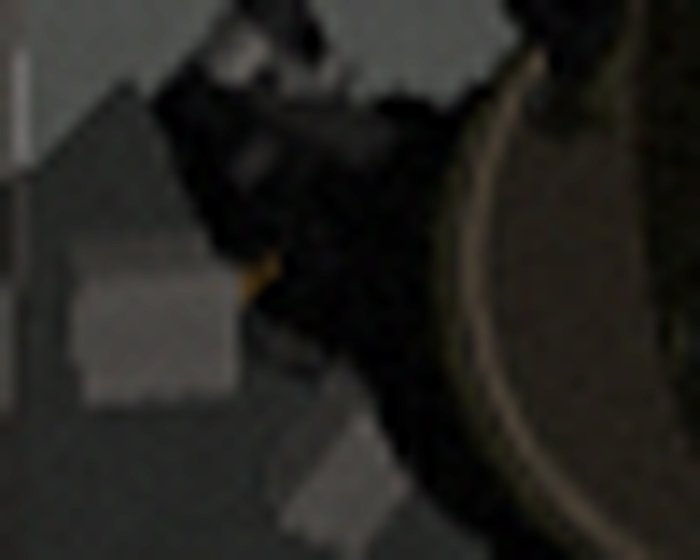

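```bash
python3 -m handwheel '[{"jaw":24,"delta_pos":[0,0,0],"turn":0.04},{"jaw":24,"delta_pos":[0,0,0],"turn":0.08},{"jaw":24,"delta_pos":[0,0,0],"turn":0.12},{"jaw":24,"delta_pos":[0,0,0],"turn":0.16},{"jaw":24,"delta_pos":[0,0,0],"turn":0.2},{"jaw":24,"delta_pos":[0,0,0],"turn":0.23},{"jaw":24,"delta_pos":[0,0,0],"turn":0.23}]' 
python3 go.py
python3 look.py scene 155 225 120 180 10 b18; python3 look.py top 300 370 190 245 10 b19
```

```text
clock: 13.52
position: [0.5167, -0.1151, 0.116]
ee_rot: [0.677, 0.736, 0.002, 0.003]
ft_force: [1.6, 4.0, 14.3]
grip_width: 0.28
t 13.52 p [ 0.5167 -0.1151  0.116 ] phi 1.655 down [ 0.0073  0.     -1.    ] F [ 1.606   3.9854 14.3237] T [ 1.0918 -0.9721  0.2698] w 23.9
q [ 0.671   0.2751 -0.6093  1.8317  0.1764  1.0816  0.0811]
```

View pics/b18.png

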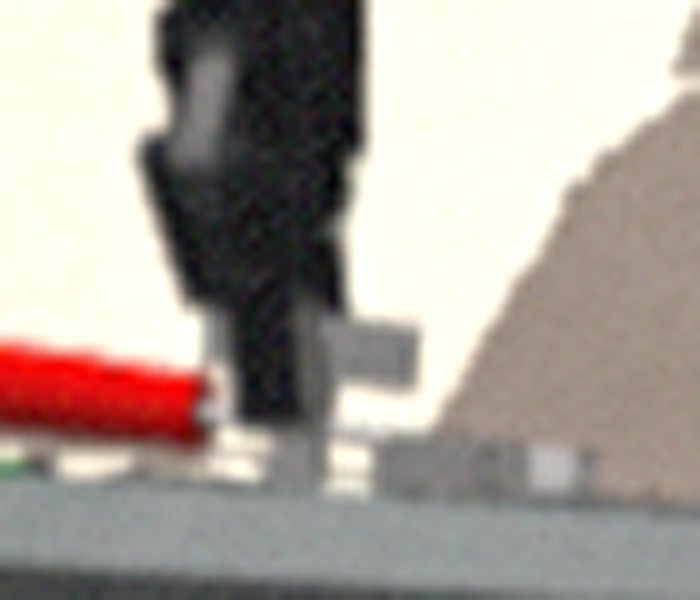

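View pics/b19.png

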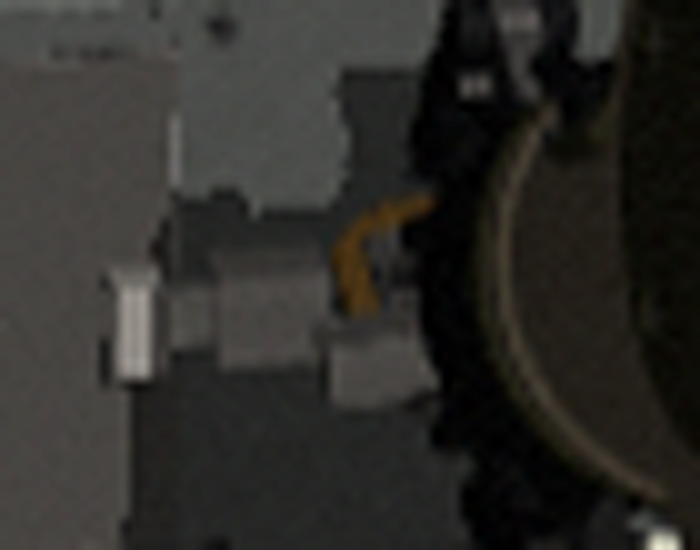

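```bash
python3 -m handwheel '[{"jaw":24,"delta_pos":[0,0,0],"turn":0.04},{"jaw":24,"delta_pos":[0,0,0],"turn":0.08},{"jaw":24,"delta_pos":[0,0,0],"turn":0.1},{"jaw":24,"delta_pos":[0,0,0],"turn":0.1}]' 
python3 go.py
python3 look.py top 300 370 190 245 10 b20
```

```text
clock: 13.95
position: [0.516, -0.1166, 0.1162]
ee_rot: [0.783, 0.622, 0.002, 0.002]
ft_force: [-3.5, -0.5, 19.8]
grip_width: 0.284
t 13.95 p [ 0.516  -0.1166  0.1162] phi 1.341 down [ 0.0057 -0.0018 -1.    ] F [-3.4768 -0.5055 19.7807] T [0.0561 0.1327 0.2407] w 24.2
q [ 0.6351  0.2672 -0.5654  1.8335  0.1625  1.0806 -0.2197]
```

View pics/b20.png

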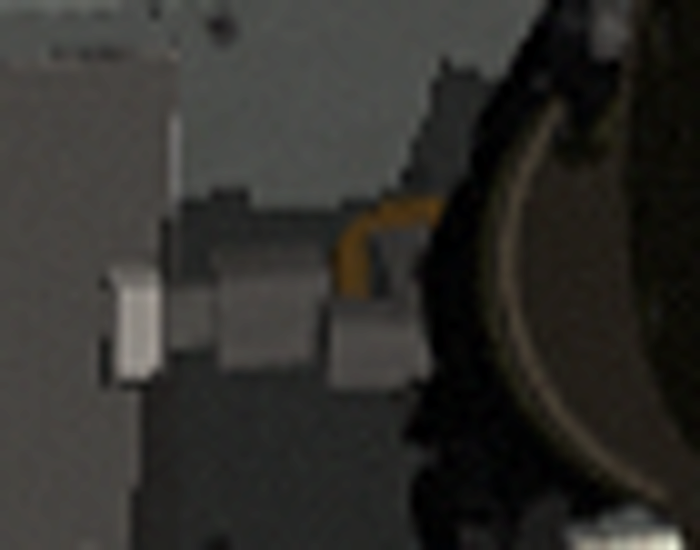

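```bash
python3 -m handwheel '[{"jaw":24,"delta_pos":[0,0,0],"turn":0.03},{"jaw":24,"delta_pos":[0,0,0],"turn":0.06},{"jaw":24,"delta_pos":[0,0,0],"turn":0.06}]' 
python3 go.py
python3 -m handwheel '[{"jaw":24,"delta_pos":[0,0,0],"turn":0.03},{"jaw":24,"delta_pos":[0,0,0],"turn":0.06},{"jaw":24,"delta_pos":[0,0,0],"turn":0.06}]' 
python3 go.py
python3 look.py top 300 370 190 245 10 b21; python3 look.py scene 155 225 120 180 10 b22
```

```text
clock: 14.25
position: [0.515, -0.1161, 0.1162]
ee_rot: [0.839, 0.545, 0.001, 0.001]
ft_force: [-9.5, 2.5, 25.9]
grip_width: 0.283
t 14.25 p [ 0.515  -0.1161  0.1162] phi 1.152 down [ 0.0034 -0.0013 -1.    ] F [-9.4807  2.4565 25.9246] T [0.599  1.5293 0.729 ] w 24.2
q [ 0.6134  0.2626 -0.5407  1.8352  0.1532  1.0812 -0.4025]
clock: 14.5
position: [0.5137, -0.1146, 0.1159]
ee_rot: [0.886, 0.464, 0.0, -0.0]
ft_force: [-16.1, 7.3, 29.3]
grip_width: 0.283
t 14.5 p [ 0.5137 -0.1146  0.1159] phi 0.966 down [ 0.0002  0.0002 -1.    ] F [-16.1185   7.2699  29.2663] T [1.8511 3.0396 1.0653] w 24.2
q [ 0.5916  0.2586 -0.5173  1.8375  0.1435  1.0822 -0.5842]
```

View pics/b21.png

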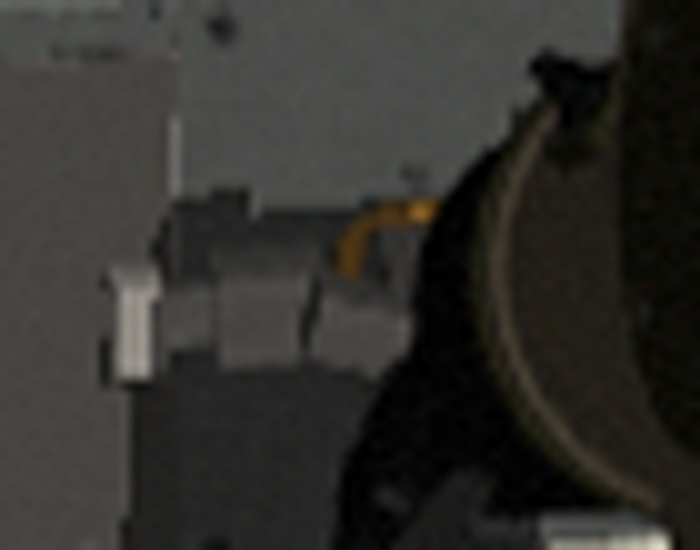

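View pics/b22.png

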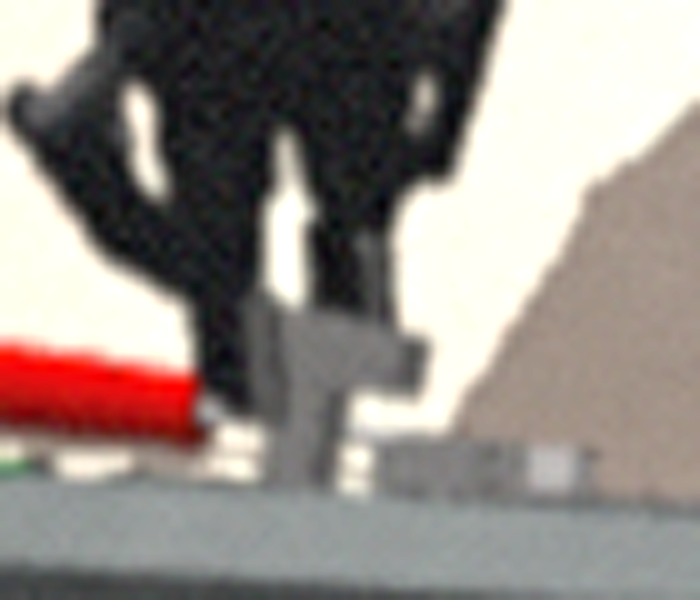

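```bash
python3 -m handwheel '[{"jaw":24,"delta_pos":[0,0,0],"turn":-0.03},{"jaw":26,"delta_pos":[0,0,0],"turn":-0.06},{"jaw":30,"delta_pos":[0,0,0],"turn":-0.1},{"jaw":32,"delta_pos":[0,0,-0.002],"turn":-0.11},{"jaw":32,"delta_pos":[0,0,-0.002],"turn":-0.11}]' 
python3 go.py
python3 look.py top 300 370 190 245 10 b23; python3 look.py scene 155 225 120 180 10 b24
```

```text
clock: 15.02
position: [0.5136, -0.1168, 0.1156]
ee_rot: [0.792, 0.611, 0.0, 0.0]
ft_force: [-0.4, -1.0, 0.3]
grip_width: 0.374
t 15.02 p [ 0.5136 -0.1168  0.1156] phi 1.315 down [ 0.0006 -0.0003 -1.    ] F [-0.4103 -1.0262  0.3227] T [-0.0344  0.0866 -0.0049] w 31.9
q [ 0.6333  0.2664 -0.5614  1.8353  0.1595  1.084  -0.243 ]
```

View pics/b23.png

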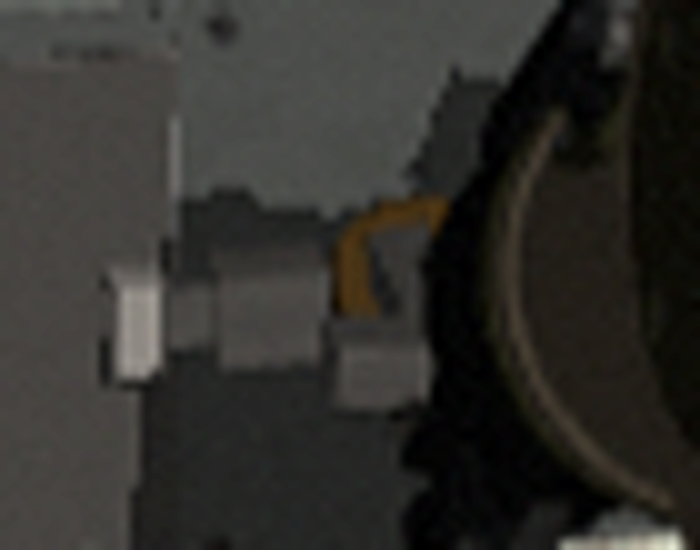

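View pics/b24.png

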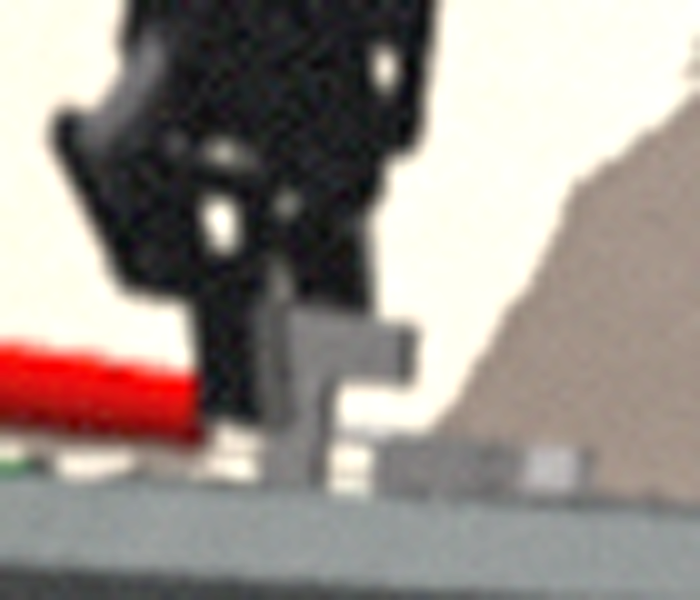

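```bash
python3 -m handwheel '[{"jaw":32,"delta_pos":[0,0,-0.01],"turn":0},{"jaw":32,"delta_pos":[0,0,-0.025],"turn":0},{"jaw":36,"delta_pos":[0,0,-0.045],"turn":0},{"jaw":40,"delta_pos":[0,0,-0.08],"turn":0},{"jaw":40,"delta_pos":[0,0,-0.12],"turn":0},{"jaw":40,"delta_pos":[-0.0,0.04,-0.15],"turn":0},{"jaw":40,"delta_pos":[-0.0,0.08,-0.15],"turn":0},{"jaw":40,"delta_pos":[0,0.12,-0.15],"turn":0},{"jaw":40,"delta_pos":[0,0.12,-0.15],"turn":0}]' 
python3 go.py
python3 look.py top 270 380 165 255 7 b25; python3 look.py scene 130 260 120 220 6 b26
```

```text
clock: 15.87
position: [0.6335, -0.1491, 0.2625]
ee_rot: [0.793, 0.609, 0.0, -0.001]
ft_force: [0.0, -0.7, -3.1]
grip_width: 0.471
t 15.87 p [ 0.6335 -0.1491  0.2625] phi 1.31 down [-0.0015  0.0022 -1.    ] F [ 0.0195 -0.7066 -3.0574] T [ 0.012   0.0521 -0.056 ] w 40.2
q [ 0.5513  0.4311 -0.5477  1.3119  0.2186  1.4598 -0.2403]
```

View pics/b25.png

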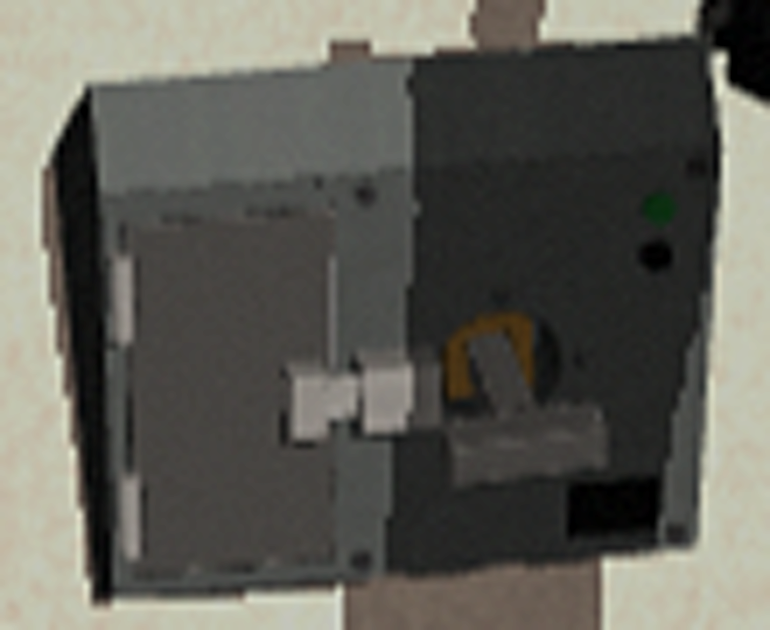

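View pics/b26.png

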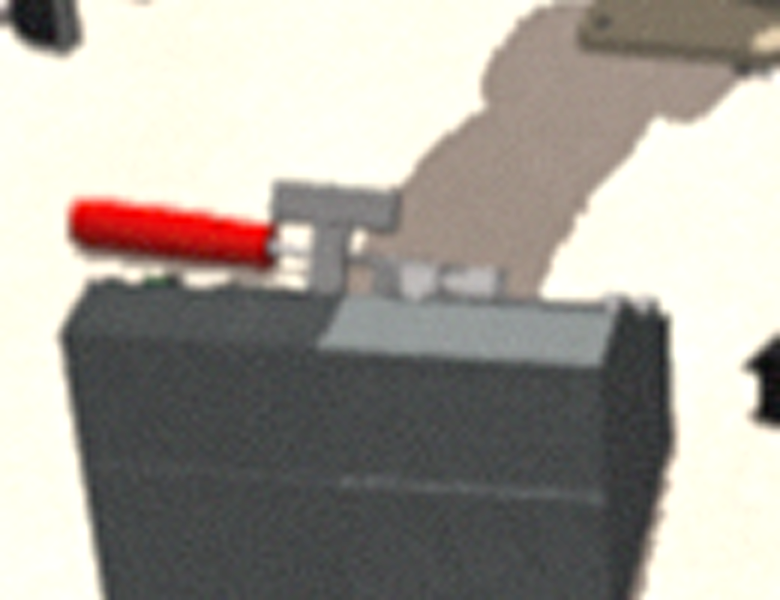

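```bash
python3 - <<'E'
from h import *
import cv2
th=-1.5
e=np.cos(th)*lx+np.sin(th)*ly; f=-np.sin(th)*lx+np.cos(th)*ly # key y = e (bar), key x = f
for dep in(-.014,-.010):
    P=[lock+(dep+h)*n+a*.025*e+b*.008*f for h in(.052,.068) for a in(1,-1) for b in(1,-1)]
    print(dep,'top7x',((proj('top',P)-[269.5,164.5])*7).round().tolist()); print('scene6x',((proj('scene',P)-[129.5,119.5])*6).round().tolist())
a=cv2.imread('pics/full_b25.png')[205:240,305:365]
cv2.imwrite('pics/b25z.png',cv2.convertScaleAbs(cv2.resize(a,None,fx=12,fy=12,interpolation=cv2.INTER_CUBIC),alpha=3.5))
E
```

```text
-0.014 top7x [[599.0, 372.0], [600.0, 416.0], [444.0, 395.0], [447.0, 439.0], [614.0, 396.0], [616.0, 440.0], [457.0, 419.0], [459.0, 463.0]]
scene6x [[259.0, 223.0], [267.0, 225.0], [385.0, 231.0], [391.0, 232.0], [261.0, 182.0], [269.0, 184.0], [387.0, 190.0], [394.0, 192.0]]
-0.01 top7x [[603.0, 378.0], [604.0, 422.0], [447.0, 401.0], [450.0, 445.0], [618.0, 402.0], [620.0, 446.0], [460.0, 425.0], [463.0, 470.0]]
scene6x [[259.0, 213.0], [268.0, 214.0], [385.0, 221.0], [392.0, 222.0], [262.0, 172.0], [270.0, 174.0], [388.0, 180.0], [394.0, 182.0]]
```

View pics/b25z.png

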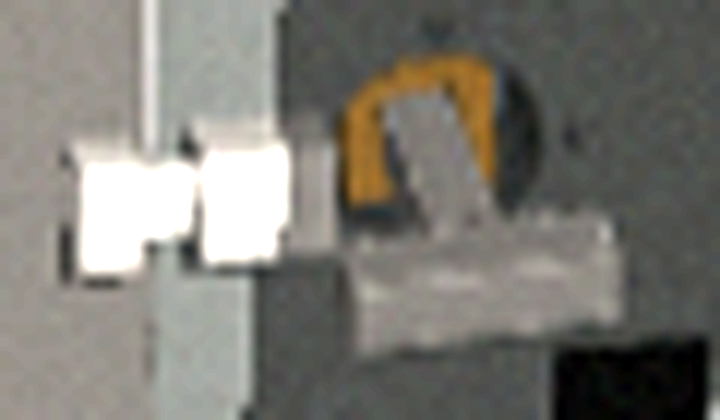

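```bash
python3 - <<'E'
from h import *
s=lambda a:(a[0]/6+129.5,a[1]/6+119.5)
t=lambda a:(a[0]/7+269.5,a[1]/7+164.5)
Q=[]
for a,b in(((394,190),(449,446)),((275,182),(595,429))):
    q,e=tri(s(a),t(b)); Q.append(q); d=q-lock; print(e,[round(float(d@v)*1e3,1) for v in(lx,ly,n)])
q=(Q[0]+Q[1])/2-lock; u=np.array([q@lx,q@ly,q@n])*1e3; print(u)
# uphill top mid-edge: key-local (8 perp uphill, 68 along). lean g: lx=8cos-68' sin..., n = dep+68cos g+8 sin g
for g in (0,.05,.1,.15): print(g, 'lx',8*np.cos(g)-(68-12)*np.sin(g),'n home',-14+68*np.cos(g)+8*np.sin(g))
E
python3 go.py
python3 - <<'E'
import cv2
from workcell import camera
a=cv2.cvtColor(camera('top'),cv2.COLOR_RGB2BGR); b=cv2.cvtColor(camera('scene'),cv2.COLOR_RGB2BGR)
cv2.imwrite('pics/fin.png',cv2.convertScaleAbs(a,alpha=1.5)); 
E
```

```text
0.0018270225456846836 [-2.8, 27.0, 54.5]
0.003177309887941488 [-0.9, -20.1, 54.6]
[-1.8313  3.4756 54.5405]
0 lx 8.0 n home 54.0
0.05 lx 5.191168604001744 n home 54.314851061023134
0.1 lx 2.3693619900018303 n home 54.45895057208039
0.15 lx -0.45836679503321864 n home 54.43193835943966
t 15.97 p [ 0.6303 -0.1469  0.2638] phi 1.313 down [-0.0019  0.0022 -1.    ] F [-0.1584  0.7326 -0.397 ] T [ 0.0546  0.044  -0.0084] w 39.8
q [ 0.5529  0.4228 -0.5493  1.3202  0.2152  1.4595 -0.2392]
```

View pics/fin.png

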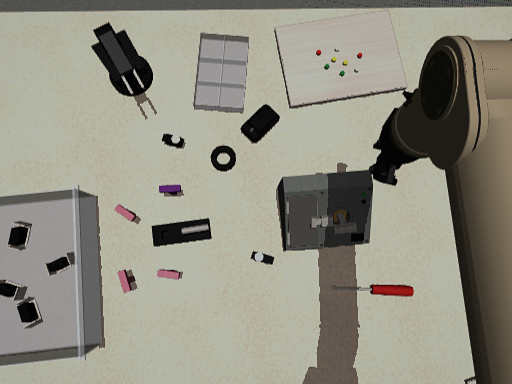

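```bash
python3 -c "
from workcell import *
print(hand_in())"
```

```text
the job is handed in; nothing more can be done
None
```

The square T-key is fully home in the console socket and turned clockwise to its stop. The bolt now bridges the gap into the keeper. I let go of the key, moved the arm clear, and handed the job in at about 16 s of the 61 s. No verdict is reported.

**How it went:**
- The moves could not tilt the tool, so I swung the key to the socket's slope in a light grip.
- My first attempt to swing it, with its foot caught in the socket mouth, failed because the foot slipped out downhill. Bracing it against the well's downhill wall worked.
- The socket stood about 0.4 rad off square. I entered it at that angle, turned the key square, pushed it home, then turned it with the jaws loosely round the bar.

**Last checks:**
- **Home:** At the bottom the push met a stiff stop of about 42 N, directed along the lock's axis. Two-view measurement puts the top of the bar 54.5 mm out from the mouth, against 54 mm expected when fully home.
- **Turned:** Wrist torque rose from 0.24 to 1.07 N m at the end of the turn, so the hub was at its hard stop. The bolt was judged from the picture and that stop; I did not measure its travel in millimetres.
- **Lean:** Released, the key leans about 0.15 rad downhill within the socket's clearance, so it is not exactly on the axis but is inside the 0.25 rad allowed.
- **Surroundings:** The last overhead picture shows the driver, servos, wheel and mouse in place by eye, and the arm clear of everything.

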